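# Collect the charged power banks from the charging dock

## Task

Collect the two charged power banks, the ones with a green lamp, from the leaning charging dock and push each one gently but fully home, upright and lamp end up, in an orange sprung pocket of its own in the grey tote. Leave the power bank with the red-orange lamp charging in its bay, and do not disturb the vase, torch, clothes brush or bottle opener.

Things in the scene. Friction and masses are not known exactly. Their poses are not given: they have to be found in the camera images.
- bank_a: blue slab-shaped power bank, 14 mm thick (its x) x 68 mm wide (its y) x 110 mm long (its z), about 160 g, with a green (charged) lamp band across its top end. Origin: middle of its lower end, z runs along its length to the lamp end. It starts in one of the dock's three bays, leaning about 25 deg (0.44 rad) towards the robot; which bay varies
- bank_b: blue slab-shaped power bank, 14 mm thick (its x) x 68 mm wide (its y) x 110 mm long (its z), about 160 g, with a green (charged) lamp band across its top end. Origin: middle of its lower end, z runs along its length to the lamp end. It starts in one of the dock's three bays, leaning about 25 deg (0.44 rad) towards the robot; which bay varies
- bank_c: blue slab-shaped power bank, 14 mm thick (its x) x 68 mm wide (its y) x 110 mm long (its z), about 160 g, with a red-orange (still charging, to be left where it is) lamp band across its top end. Origin: middle of its lower end, z runs along its length to the lamp end. It starts in one of the dock's three bays, leaning about 25 deg (0.44 rad) towards the robot; which bay varies
- dock: dark charging dock, base 120 x 290 mm; origin under its middle. Three bays at y -85, 0, +85 lean 0.44 rad towards -x; bay floor middle at x 0, height 32. Along the lean the plate on a bank's -x side covers its lowest 50 mm, front lip 32, cheeks 36; 1.5 mm play: banks come out only along the lean. Over the bays a lamp bar along y, x -15 to +5, height 262 to 276
- tote: grey tote, 160 x 250 x 60 mm high; origin under its middle. Its orange insert, shifted up to 6 mm either way along y (not measured: feel or see), has two pockets at x 0, y -56 and +56 from the insert's middle, 73 long in y, rim 48 high. In each: rigid wall at x -7, sprung jaw at x +5.5, top 8 flared; takes about 7 N to push in; floor: rubber pad, top 10 above the shelf, yields 4
- vase: small green glass vase, 64 mm wide, 115 mm high, standing; origin under its middle
- torch: yellow plastic torch lying along its x, 150 mm long, 46 mm thick; origin on the shelf under its middle
- brush: wooden clothes brush with handle, lying along its x, from -135 to +90 mm, 50 mm wide, 34 mm high; origin on the shelf
- opener: flat steel bottle opener lying along its x, from -65 to +66 mm, 36 mm wide, 4 mm thick; origin on the shelf
Not all that is in view belongs to the job. Leave any brown look-alike of the bank_b alone.

How it is judged:
By the outcome, as a careful person would: the job done as asked, in the order asked, and still so for the second after the job is handed in, with the robot touching nothing.
It also fails if it takes over 69 s, if anything falls off the work surface, if the arm or the gripper's body presses on something with over 40 N, if the wrist force passes 120 N, or if a joint passes its speed limit or range.

## Robot

A 6-joint arm with a two-finger parallel gripper is mounted at the origin on the work surface. World frame = base frame: x ahead of the robot, y to its left, z up, the work surface at z = 0. Lengths are in m, angles in degrees, forces in N, time in s.
With the tool pointing down it reaches from about 0.4 to 0.825 m from the base axis. Payload 7 kg.
Tool frame: the origin (TCP) lies on the centre line of the jaws, within the pads' length; the fingertips stand 8 mm ahead of it and the grasp point (between the pads) lies 11 mm behind it; z points along the fingers, y is the line along which they close (so a half turn about z gives the same grasp; the last joint's range is limited). The gripper opens to 88 mm and grips with 3 to 60 N. Pads are 19 mm wide; open, the fingers measure 130 mm over their backs; the gripper's body (78 mm by 193 mm) begins 47 mm behind the grasp point.
Start: joints at [-50.472, 20.546, 0.682, 0, -70.136, -16.507], TCP at [0.264, -0.621, 0.235] pointing down, gripper open.
Joint ranges: [-176.03, 176.03], [-82.01, 121.73], [-58.28, 71.71], [-173.87, 95.51], [-174.79, -0.11], [-173.66, 173.66]. Speed limits (degrees/s): [136.94, 136.94, 172.46, 180, 180, 180].

## Interface

Orientations are given as [roll, pitch, yaw] about the fixed x, y, z axes, in that order (R = Rz(yaw) Ry(pitch) Rx(roll)).
In Python, from plant import ctrl, vision gives the robot as it stands. The module is installed in compiled form; this text tells all that it offers.
- The arm moves only by the tool move_arm, never from a script. Its argument "moves" is one flat list of numbers, 7 for each row, row after row: the finger opening in cm, from 0 to 8.76, then the shift along the tool's x, y, z in cm, then the turn, a rotation vector about the tool's x, y, z in rad. A call has 1 to 8 rows; each row shifts and turns the commanded pose from where the row before left it, along the tool's axes as they then stand; what a row does not reach is not made up. A row lasts 1/10 s, in which the tool goes at most 50 mm and 8.59 degrees, less where a joint would pass 70% of its speed; a pose out of reach is approached as far as the arm can. A call with a gripper value outside its range is refused whole. The fingers move at their own pace and stop on an object; the grip force is fixed at half the most. Time passes only in rows, so rows that do not move let the fingers close. It gives the time, the measured TCP pose, the force, the opening and the grip force at its end, in the units of the state.
- ctrl.get_obs(): the state, without advancing time (a new reading comes with each control period).
- vision.snapshot(name): name is "scene" or "top"; returns (picture, depth): 480x640x3 uint8, red, green, blue; 480x640 float32, m along the optical axis (not along the pixel's ray), 0 where there is no reading.
- vision.camera_model(name): a dict with "vertical_fov" (degrees; the focal length in pixels is half the picture's height over the tangent of half this angle, whatever the lens; pixels are square), "cx", "cy" (the principal point, pixels), "D" ([k1, k2, p1, p2, k3] as OpenCV has them; the pictures are not rectified), "cam_to_world" (4x4, takes a point from camera to world coordinates). Camera axes: x right, y down, z forward; pixel columns grow to the right and rows downward; lengths in m; the calibration is good to about 2 mm. A picture is of the moment at which its call begins. camera_model takes no time and is no camera call.
- ctrl.close_job(): hands the job in; it is judged then, once.
The state is a dict: "clock": time; "joint_pos": joint angles; "qvel": joint speeds; "tau": joint torques, N m; "tool_pos": TCP position; "orientation": TCP orientation; "force": force on the tool from outside, world axes, zero at the start; "moment": the same for the moment, N m; "opening": finger opening in m; "gripper_force": force on a finger pad.
Only numpy, scipy, OpenCV 4.12 (cv2) and the standard library are available. Lean on these libraries where they do the work, as an engineer would, in place of code of your own. Each camera call takes 0.05 s, during which the arm holds its last target. There are 200 camera calls.

## Working session

There is one attempt and no reset: what is moved stays moved. The work goes in short steps, Python scripts to look and compute and a tool call to move; the robot and the scene stay as the last step left them, time stands still between calls to the robot, and variables do not carry over. Pictures are saved under pics/ and viewed, at most 10 in all, crops included, and the job is handed in when it is done.

Besides the shell and the picture viewer there is one more tool, called after "Emit:" as name(argument=value, ...), one argument or row to a line, values as JSON. move_arm: Moves the arm, as the interface text tells. Its arguments: {"type":"object","properties":{"moves":{"type":"array"}},"required":["moves"]}

```bash
mkdir -p pics; cat > h.py <<'E'
import numpy as np, cv2
from plant import ctrl, vision
def snap(n,save=None):
    im,d=vision.snapshot(n)
    if save: cv2.imwrite(f'pics/{save}.png',im[:,:,::-1])
    np.savez(f'/tmp/{n}.npz',im=im,d=d); return im,d
def cam(n):
    m=vision.camera_model(n); f=240/np.tan(np.radians(m['vertical_fov'])/2)
    return np.array([[f,0,m['cx']],[0,f,m['cy']],[0,0,1]]),np.array(m['D'],float),np.array(m['cam_to_world'])
def rays(n,px):
    K,D,T=cam(n); u=cv2.undistortPoints(np.array(px,float).reshape(-1,1,2),K,D)[:,0]
    return np.c_[u,np.ones(len(u))]@T[:3,:3].T,T[:3,3]
def onplane(n,px,z):
    r,o=rays(n,px); return o+r*((z-o[2])/r[:,2])[:,None]
def cloud(n,d):
    v,u=np.mgrid[:480,:640]; r,o=rays(n,np.c_[u.ravel(),v.ravel()])
    return (o+r*d.reshape(-1,1)).reshape(480,640,3)
E
python3 - <<'E'
from h import *
snap('scene','s0');snap('top','t0')
for n in('scene','top'):print(cam(n))
print(ctrl.get_obs())
E
```

```text
(array([[528.96814328,   0.        , 326.49637533],
       [  0.        , 528.96814328, 232.16135301],
       [  0.        ,   0.        ,   1.        ]]), array([-0.09165815,  0.        ,  0.        ,  0.        ,  0.        ]), array([[-0.82596436,  0.36702877, -0.42787002,  1.19494111],
       [ 0.56364605,  0.55018373, -0.61611769,  0.70946481],
       [ 0.0092742 , -0.7500585 , -0.66130647,  0.94574722],
       [ 0.        ,  0.        ,  0.        ,  1.        ]]))
(array([[438.14420737,   0.        , 323.48981327],
       [  0.        , 438.14420737, 238.95701836],
       [  0.        ,   0.        ,   1.        ]]), array([-0.09503305,  0.        ,  0.        ,  0.        ,  0.        ]), array([[ 0.01436584, -0.98669958,  0.16191836,  0.46225996],
       [-0.99988741, -0.01487795, -0.00195065, -0.12399523],
       [ 0.00433372, -0.16187211, -0.98680223,  0.92743084],
       [ 0.        ,  0.        ,  0.        ,  1.        ]]))
{'clock': 0.1, 'joint_pos': array([-5.04699373e+01,  2.05895818e+01,  6.37995445e-01, -1.72470352e-02,
       -7.01358247e+01, -1.65065778e+01]), 'qvel': array([-0.0728544 , -0.08668658,  0.15000184,  0.10099803,  0.01403085,
        0.02760833]), 'tau': array([-1.01030222e-03, -5.84163165e+01,  2.93753386e+01,  7.01549068e+00,
        1.02046720e-02, -4.75706224e-05]), 'tool_pos': array([ 0.26379684, -0.62084815,  0.2336847 ]), 'orientation': array([ 1.79911584e+02, -9.29219074e-03, -1.56982381e+02]), 'force': array([ 0.08874009, -0.7847026 , -0.04140779]), 'moment': array([ 0.05656507, -0.0340724 ,  0.02032037]), 'gripper_force': 0.0, 'opening': 0.08774602620880617}
```

View pics/s0.png

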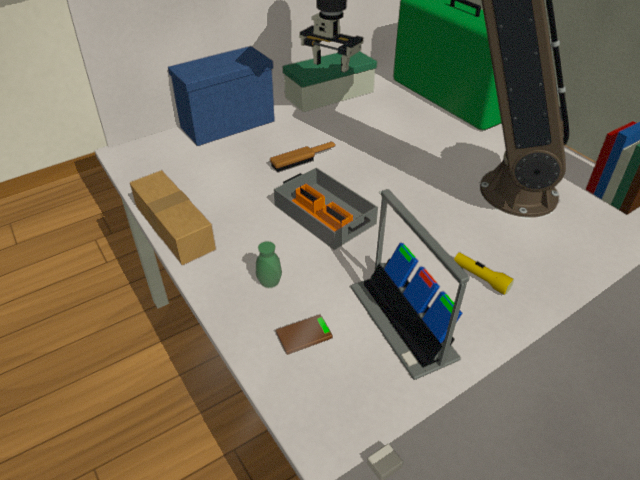

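View pics/t0.png

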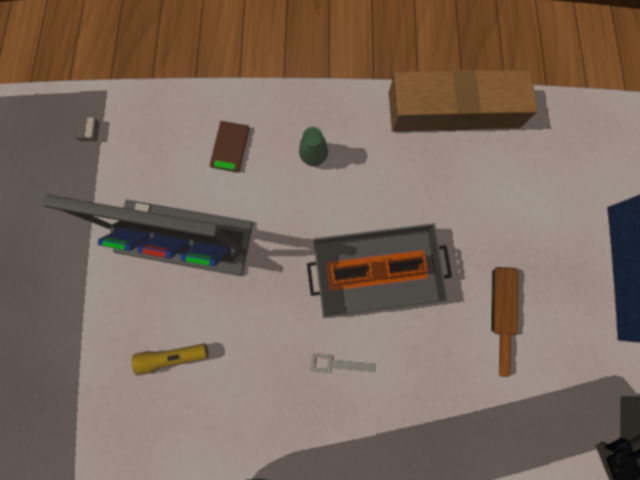

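Top view: dock at left (lamps green 115,244, red 155,252, green 198,260), tote at about (380,270), vase (313,147), brown look-alike (230,147). The scene view shows the lamp bar on end posts above the banks. I'll measure the dock, the tote and the gripper body, because the lamp bar may obstruct the gripper body.

```bash
cat > m.py <<'E'
from h import *
np.set_printoptions(precision=4,suppress=True)
def masks(im):
    h=cv2.cvtColor(im,cv2.COLOR_RGB2HSV); H,S,V=[h[...,i].astype(int) for i in range(3)]
    return dict(green=(H>50)&(H<70)&(S>180)&(V>120),red=((H<6)|(H>174))&(S>170)&(V>120),blue=(H>105)&(H<125)&(S>150),orange=(H>5)&(H<16)&(S>190)&(V>120))
E
python3 - <<'E'
from m import *
for n in('scene','top'):
    z=np.load(f'/tmp/{n}.npz');im,d=z['im'],z['d'];P=cloud(n,d);M=masks(im)
    for k in('green','red','orange','blue'):
        c,l,st,ce=cv2.connectedComponentsWithStats(M[k].astype(np.uint8))
        for i in range(1,c):
            if 60<st[i,4]<6000:
                p=P[(l==i)&(d>0)]; print(n,k,st[i],ce[i],np.median(p,0),p.min(0),p.max(0))
    # lamp bar pts
    q=P[(d>0)&(P[...,2]>.24)&(P[...,2]<.3)&(P[...,0]>.3)&(P[...,0]<.8)&(P[...,1]>.05)]
    print('bar',len(q),q[np.argmin(q[:,1])],q[np.argmax(q[:,1])],np.median(q,0))
    r=cv2.fitLine(q[:,:2].astype(np.float32),cv2.DIST_HUBER,0,.01,.01).ravel();print(r,np.degrees(np.arctan2(r[1],r[0])))
    # tote rim
    q=P[(d>0)&(P[...,2]>.054)&(P[...,2]<.066)&(P[...,0]>.35)&(P[...,0]<.7)&(P[...,1]>-.35)&(P[...,1]<.05)]
    R=cv2.minAreaRect(q[:,:2].astype(np.float32));print('rim',len(q),R)
z=np.load('/tmp/scene.npz');P=cloud('scene',z['d']);g=np.array([.264,-.621])
q=P[(np.hypot(P[...,0]-g[0],P[...,1]-g[1])<.13)&(P[...,2]>.2)&(P[...,2]<.5)]
a=np.radians(-156.98);c=np.c_[np.cos(a),np.sin(a)]
yv=np.array([np.sin(a),-np.cos(a)])
e=(q[:,:2]-g)@yv
xx=(q[:,:2]-g)@np.array([np.cos(a),np.sin(a)])
for zz in np.arange(.22,.48,.01):
    s=(q[:,2]>=zz)&(q[:,2]<zz+.01)
    if s.any():print(round(zz,2),e[s].min(),e[s].max(),xx[s].min(),xx[s].max(),s.sum())
E
```

```text
scene green [441 297  12  15  69] [446.4058 303.8551] [0.5868 0.2671 0.1278] [0.5817 0.2472 0.122 ] [0.5917 0.2852 0.136 ]
scene green [320 318   9  15  64] [323.75   326.0156] [0.7749 0.1001 0.0152] [0.7673 0.0761 0.0119] [0.7847 0.1168 0.0198]
scene red [608 121  27  14  77] [620.8442 128.039 ] [-0.2476  0.1115  0.2   ] [-0.3299  0.1051  0.1964] [-0.1924  0.1183  0.2044]
scene orange [302 184  21  15  70] [311.8286 190.5143] [ 0.5457 -0.3003  0.0454] [ 0.5378 -0.3342  0.0317] [ 0.5601 -0.2536  0.054 ]
scene orange [292 188  61  43 380] [318.6289 210.6553] [ 0.5663 -0.25    0.0238] [ 0.5202 -0.341   0.0022] [ 0.5891 -0.1355  0.0499]
scene orange [332 202  19  16  67] [340.4776 209.8507] [ 0.5294 -0.1848  0.0457] [ 0.5208 -0.2185  0.0349] [ 0.5372 -0.1507  0.0526]
scene blue [384 243  34  45 602] [399.0548 268.3555] [0.5765 0.1106 0.0916] [0.5493 0.0592 0.0591] [0.5974 0.1415 0.1352]
scene blue [ 403  267   48   78 1390] [428.0173 306.1424] [0.597  0.2218 0.0903] [0.56   0.1404 0.0554] [0.6331 0.3152 0.1454]
bar 1428 [0.5913 0.0501 0.2736] [0.6207 0.325  0.275 ] [0.6133 0.2127 0.2753
[... 2632 characters left out ...]
887049156 -0.048287685061320675 0.012286658142349926 66
0.39 -0.05050758017632335 0.037441865705636325 -0.04641741617814104 0.015346714096363045 98
0.4 -0.03361639039055367 0.040235839589515064 -0.04115974557088579 0.028750127250864798 110
0.41 -0.035973073351307686 0.04221061229439558 -0.04295251228716203 0.007598323065157188 34
0.42 -0.032089577226500146 0.04890352311720586 -0.0489132762371569 0.012351712059956927 98
0.43 -0.03768251477038161 0.05089000967129488 -0.04960480094980442 0.014718736166526037 106
0.44 -0.03277043714784178 0.048454473120477785 -0.052302446067819884 0.009638067023626273 98
0.45 -0.006352467040653615 0.045342738862618054 -0.0519278691665054 -0.013445369238347486 33
```

```bash
python3 - <<'E'
import cv2
im=cv2.imread('pics/s0.png')
a=cv2.resize(im[180:380,340:480],None,fx=2.9,fy=2.9,interpolation=cv2.INTER_CUBIC);b=cv2.resize(im[0:110,270:390],(390,358),interpolation=cv2.INTER_CUBIC)
b=cv2.copyMakeBorder(b,0,a.shape[0]-358,0,0,0);cv2.imwrite('pics/c0.png',cv2.hconcat([a,b]))
E
```

```text
(no output)
```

View pics/c0.png

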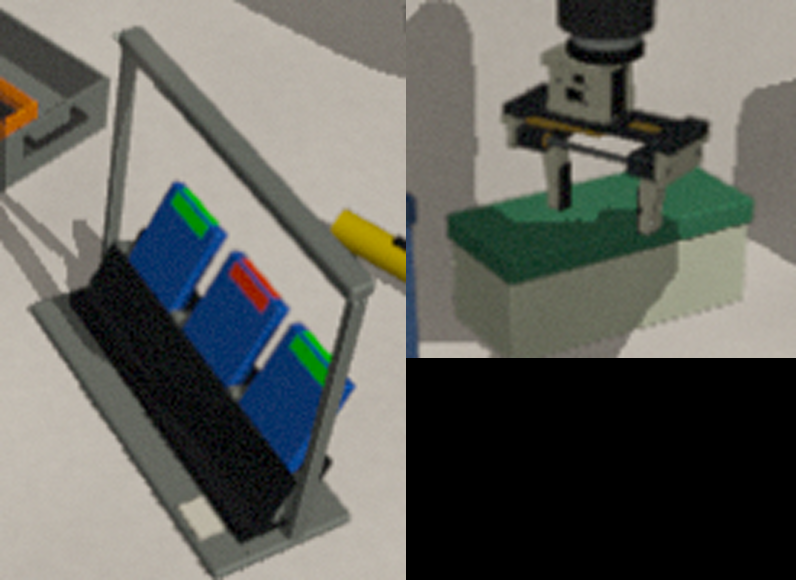

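Crop: the bar sits above and in front of all three banks (bay +y green, middle red, -y green), and the wide gripper body is about 50 mm deep. My plan is to grip low, lift about 34 mm along the lean, then lean further out under the bar. Next I'll get precise dock and tote poses.

```bash
python3 - <<'E'
from m import *
z=np.load('/tmp/top.npz');im,d=z['im'],z['d'];P=cloud('top',d);M=masks(im)
zs=np.load('/tmp/scene.npz');Ps=cloud('scene',zs['d']);Ms=masks(zs['im'])
yaw=np.radians(-9.35);X=np.array([np.cos(yaw),np.sin(yaw),0]);Y=np.array([-np.sin(yaw),np.cos(yaw),0]);Z=np.array([0,0,1.])
S=-np.sin(.44)*X+np.cos(.44)*Z;N=np.cos(.44)*X+np.sin(.44)*Z
for nm,PP,MM,dd in(('top',P,M,d),('scene',Ps,Ms,zs['d'])):
    k=cv2.erode(MM['blue'].astype(np.uint8),np.ones((3,3)))>0
    q=PP[k&(dd>0)];q=q[(q[:,1]>.05)&(q[:,2]>.05)&(q[:,0]>.5)&(q[:,0]<.7)]
    nn=(q-[0,0,.032])@N;print(nm,'N offset of +face',np.median(nn),np.percentile(nn,[10,90]),len(q))
    u,s,vt=np.linalg.svd(q-q.mean(0),full_matrices=False);print(' plane normal',vt[2],'N',N)
    q=PP[(dd>0)&(PP[...,2]>.265)&(PP[...,2]<.285)&(PP[...,0]>.5)&(PP[...,0]<.75)&(PP[...,1]>.0)&(PP[...,1]<.4)]
    print(' bar x',np.percentile(q@X,[2,50,98]),'y',np.percentile(q@Y,[1,99]))
# lamp centre y via top cast on z=.1316 plane
c,l,st,ce=cv2.connectedComponentsWithStats((M['green']|M['red']).astype(np.uint8))
for i in range(1,c):
    if st[i,4]>60 and ce[i][1]>200:
        p=onplane('top',[ce[i]],.130)[0];print('lamp',p,p@X,p@Y)
for nm,PP,dd in(('top',P,d),('scene',Ps,zs['d'])):
    m=(dd>0)&(PP[...,2]>.055)&(PP[...,2]<.065)&(PP[...,0]>.42)&(PP[...,0]<.68)&(PP[...,1]>-.40)&(PP[...,1]<-.1)
    c,l,st,ce=cv2.connectedComponentsWithStats(m.astype(np.uint8),connectivity=8)
    i=1+np.argmax(st[1:,4]);print(nm,'rim',st[i],cv2.minAreaRect(PP[l==i][:,:2].astype(np.float32)))
im2=cv2.resize(im[215:330,300:460],None,fx=5,fy=5,interpolation=cv2.INTER_CUBIC);cv2.imwrite('pics/c1.png',im2[:,:,::-1])
E
```

```text
top N offset of +face 0.5198127206074667 [0.5175 0.5216] 17
 plane normal [-0.7432  0.1225  0.6577] N [ 0.8927 -0.147   0.4259]
 bar x [0.5559 0.5654 0.5756] y [0.1331 0.4155]
scene N offset of +face 0.5247149057382705 [0.5224 0.5268] 687
 plane normal [ 0.8934 -0.1499  0.4236] N [ 0.8927 -0.147   0.4259]
 bar x [0.5585 0.5717 0.5787] y [0.1392 0.4205]
lamp [0.5756 0.2692 0.13  ] 0.5242109751229262 0.3591297667598342
lamp [0.5624 0.1894 0.13  ] 0.524144124977234 0.2782881148469314
lamp [0.5493 0.1062 0.13  ] 0.524710642748951 0.1939795472251844
top rim [313 224 139  94 937] ((0.5462164878845215, -0.24387191236019135), (0.1609518975019455, 0.2734886407852173), 7.909614086151123)
scene rim [274 168 104  67 544] ((0.5460164546966553, -0.24160240590572357), (0.1667022407054901, 0.2659095525741577), 7.8141069412231445)
```

View pics/c1.png

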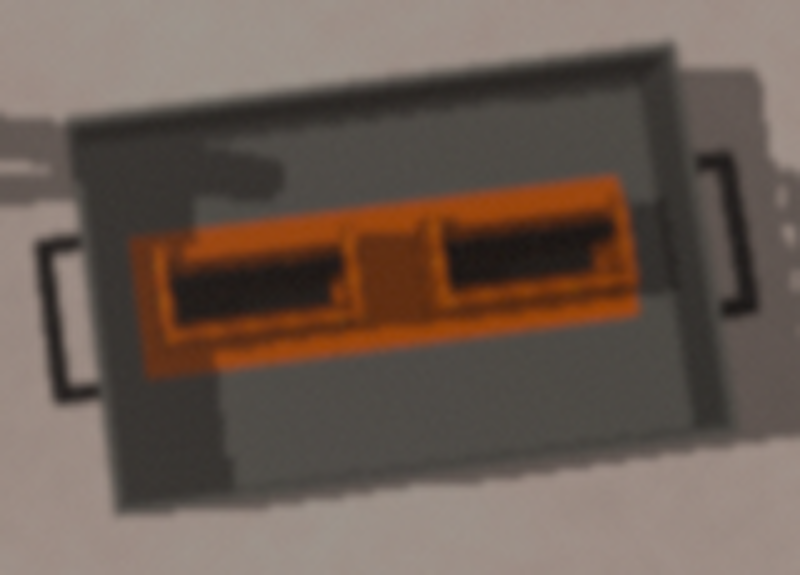

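Crop: orange insert corners at about crop (130,237), (148,378), (640,315), (620,177). Pocket rings span (157..353) and (437..635), with both dark slots visible.

```bash
python3 - <<'E'
from m import *
a=np.radians(7.86);X=np.array([np.cos(a),np.sin(a)]);Y=np.array([-np.sin(a),np.cos(a)]);C=np.array([.546,-.243])
def f(p,z):
    w=onplane('top',np.array(p,float)/5+[300,215]-.4,z)[:,:2]-C; print(z,np.c_[w@X,w@Y]*1000)
f([[130,237],[148,378],[640,315],[620,177]],.008)
f([[155,245],[172,342],[352,225],[362,315],[430,215],[443,303],[620,192],[637,283]],.048)
f([[172,290],[345,280],[446,255],[614,240],[90,320],[700,240]],.048)
f([[68,118],[118,515],[735,430],[675,42]],.06)
z=np.load('/tmp/top.npz');P=cloud('top',z['d'])
m=(z['d']>0)&(P[...,0]>.45)&(P[...,0]<.64);q=P[m][:,:];w=q[:,:2]-C;x,y=w@X,w@Y
s=(np.abs(x)<.05)&(np.abs(y)<.12)&(q[:,2]>.04)&(q[:,2]<.058);print('ring',np.percentile(x[s],[2,50,98]),np.percentile(y[s],[2,50,98]),s.sum())
print(np.histogram(y[s],np.arange(-.12,.13,.01))[0])
E
```

```text
0.008 [[  33.102   108.5228]
 [ -26.6112  108.3566]
 [ -26.306  -101.1319]
 [  32.8742 -101.8876]]
0.048 [[ 24.3115  99.822 ]
 [-15.2706  97.9382]
 [ 22.5956  19.7234]
 [-13.9553  20.7555]
 [ 22.7301 -12.2905]
 [-13.2364 -12.3836]
 [ 22.4524 -90.853 ]
 [-15.1064 -91.923 ]]
0.048 [[   5.4397   95.3085]
 [   0.8638   25.614 ]
 [   5.825   -16.3929]
 [   3.3524  -85.3168]
 [  -2.5018  129.4795]
 [  -1.055  -120.4152]]
0.06 [[  78.1237  128.4824]
 [ -80.4568  127.8222]
 [ -78.5109 -118.8384]
 [  79.1948 -120.1176]]
ring [-0.0325  0.0058  0.0346] [-0.1167 -0.0173  0.0992] 805
[112   0   9  64  36  35  36  32  35  34  68   0   0   3  65  32  35  38
  34  39  34  57   7   0]
```

```bash
cat > p.py <<'E'
from m import *
from scipy.spatial.transform import Rotation as Rt
Z=np.array([0,0,1.]);cy=lambda a:(np.array([np.cos(a),np.sin(a),0]),np.array([-np.sin(a),np.cos(a),0]))
DX,DY=cy(np.radians(-9.35));TX,TY=cy(np.radians(7.86))
def RL(th): # tool rotation for lean th in dock frame, x_t=-DY
    zt=np.sin(th)*DX-np.cos(th)*Z; return np.c_[-DY,np.cross(zt,-DY),zt]
RT=np.c_[-TY,np.cross(-Z,-TY),-Z]
S=-np.sin(.44)*DX+np.cos(.44)*Z;N=np.cos(.44)*DX+np.sin(.44)*Z
X0,Y0=.571,.277
def dock(bay,s,n,off): # bay y in m, s along lean, n perpendicular, off in y
    return X0*DX+(Y0+bay+off)*DY+.032*Z+S*s+N*n
TC=np.array([.546,-.243,0])-.0004*TX
def tote(y,x,z): return TC+TX*x+TY*(.0037+y)+Z*z
def plan(*wps):
    """wps: (pos,R,opening cm,rows[,hold])"""
    o=ctrl.get_obs();p=o['tool_pos'];R=Rt.from_euler('xyz',o['orientation'],degrees=True);out=[]
    for pos,Rg,op,n in wps:
        Rg=Rt.from_matrix(Rg);w=(R.inv()*Rg).as_rotvec()/n;d=(pos-p)/n
        if np.linalg.norm(d)>.05 or np.linalg.norm(w)>.1499:print('TOO FAST',np.linalg.norm(d),np.linalg.norm(w))
        for i in range(n):
            sh=R.inv().apply(pos-p)/(n-i)*100; ww=(R.inv()*Rg).as_rotvec()/(n-i)
            sh=sh.round(2);ww=ww.round(3)
            out.append([op,*sh,*ww]); p=p+R.apply(sh/100);R=R*Rt.from_rotvec(ww)
    for i in range(0,len(out),8):print(','.join(f'{v:g}' for r in out[i:i+8] for v in (np.array(r)+0.)))
def st():
    o=ctrl.get_obs();print({k:np.round(o[k],4) for k in('clock','joint_pos','tool_pos','orientation','force','opening','gripper_force')})
E
python3 - <<'E'
from p import *
b=-.085;f=.008
plan((dock(b,.20,-.07,f),RL(.44),8.7,18),(dock(b,.15,-.022,f),RL(.44),8.7,3),(dock(b,.06,-.022,f),RL(.44),8.7,5))
print(dock(b,.20,-.07,f),dock(b,.06,0,f),dock(b,.11,0,0),dock(-b,.11,0,0),tote(.056,0,0),tote(-.056,0,0))
E
```

```text
8.7,-2.58,3.43,0.29,0.022,-0.012,-0.055,8.7,-2.76,3.29,0.24,0.022,-0.012,-0.055,8.7,-2.93,3.14,0.21,0.022,-0.012,-0.055,8.7,-3.1,2.97,0.18,0.023,-0.012,-0.055,8.7,-3.26,2.8,0.15,0.022,-0.012,-0.055,8.7,-3.4,2.62,0.13,0.023,-0.012,-0.055,8.7,-3.54,2.44,0.11,0.023,-0.012,-0.055,8.7,-3.67,2.24,0.1,0.022,-0.012,-0.055
8.7,-3.78,2.04,0.1,0.023,-0.012,-0.055,8.7,-3.89,1.83,0.1,0.023,-0.012,-0.055,8.7,-3.98,1.61,0.11,0.022,-0.013,-0.055,8.7,-4.07,1.39,0.13,0.023,-0.012,-0.055,8.7,-4.13,1.17,0.14,0.022,-0.013,-0.055,8.7,-4.19,0.95,0.18,0.023,-0.012,-0.055,8.7,-4.23,0.72,0.21,0.022,-0.013,-0.055,8.7,-4.27,0.49,0.25,0.023,-0.012,-0.055
8.7,-4.28,0.26,0.29,0.022,-0.013,-0.054,8.7,-4.29,0.04,0.34,0.023,-0.012,-0.055,8.7,0,-1.6,1.67,0,0,0,8.7,0,-1.6,1.67,0,0,0,8.7,0,-1.59,1.66,0,0,0,8.7,0,0,1.8,0,0,0,8.7,0,0,1.8,0,0,0,8.7,0,0,1.8,0,0,0
8.7,0,0,1.8,0,0,0,8.7,0,0,1.8,0,0,0
[0.4494 0.1287 0.1831] [0.5707 0.1087 0.0863] [0.5484 0.1043 0.1315] [0.576  0.272  0.1315] [ 0.5374 -0.1839  0.    ] [ 0.5528 -0.2949  0.    ]
```

Emit:
move_arm(
  moves=[8.7,-2.6,3.4,0.3,0.022,-0.012,-0.055,8.7,-2.8,3.3,0.2,0.022,-0.012,-0.055,8.7,-2.9,3.1,0.2,0.022,-0.012,-0.055,8.7,-3.1,3.0,0.2,0.023,-0.012,-0.055,8.7,-3.3,2.8,0.1,0.022,-0.012,-0.055,8.7,-3.4,2.6,0.1,0.023,-0.012,-0.055,8.7,-3.5,2.4,0.1,0.023,-0.012,-0.055,8.7,-3.7,2.2,0.1,0.022,-0.012,-0.055],
)

```text
clock: 0.9
tool_pos: [0.3476, -0.2873, 0.2127]
orientation: [-168.8, 3.1, -131.3]
force: [0.3, 0.9, 0.9]
opening: 0.087
gripper_force: 0.0
```

Emit:
move_arm(
  moves=[8.7,-3.8,2.0,0.1,0.023,-0.012,-0.055,8.7,-3.9,1.8,0.1,0.023,-0.012,-0.055,8.7,-4.0,1.6,0.1,0.022,-0.013,-0.055,8.7,-4.1,1.4,0.1,0.023,-0.012,-0.055,8.7,-4.1,1.2,0.1,0.022,-0.013,-0.055,8.7,-4.2,0.9,0.2,0.023,-0.012,-0.055,8.7,-4.2,0.7,0.2,0.022,-0.013,-0.055,8.7,-4.3,0.5,0.2,0.023,-0.012,-0.055],
)

```text
clock: 1.7
tool_pos: [0.4313, 0.0467, 0.1927]
orientation: [-157.3, 1.2, -105.5]
force: [-2.4, -6.8, -6.3]
opening: 0.087
gripper_force: 0.0
```

Emit:
move_arm(
  moves=[8.7,-4.3,0.3,0.3,0.022,-0.013,-0.054,8.7,-4.2,0,0.3,0.023,-0.012,-0.055,8.7,0,0,0,0,0,0,8.7,0,0,0,0,0,0],
)

```text
clock: 2.1
tool_pos: [0.4522, 0.1276, 0.1877]
orientation: [-155.0, -0.2, -99.3]
force: [-0.5, -1.3, -0.3]
opening: 0.0868
gripper_force: 0.0
```

```bash
python3 - <<'E'
from p import *
st();b=-.085;f=.008
plan((dock(b,.20,-.06,f),RL(.44),8.7,1),(dock(b,.15,-.022,f),RL(.44),8.7,3),(dock(b,.085,-.022,f),RL(.44),8.7,4))
E
```

```text
{'clock': np.float64(2.1), 'joint_pos': array([ 53.277 ,  -9.094 , -58.2368,  40.1045, -35.8063, -94.5213]), 'tool_pos': array([0.4522, 0.1276, 0.1877]), 'orientation': array([-154.9762,   -0.193 ,  -99.3027]), 'force': array([-0.4978, -1.2845, -0.2619]), 'opening': np.float64(0.0868), 'gripper_force': np.float64(0.0)}
8.7,-0.06,-0.53,0.28,0.003,-0.003,0.002,8.7,0,-1.27,1.67,0,0,0,8.7,0,-1.27,1.67,0,0,0,8.7,0,-1.26,1.66,0,0,0,8.7,0,0,1.63,0,0,0,8.7,0,0,1.62,0,0,0,8.7,0,0,1.63,0,0,0,8.7,0.01,-0.01,1.62,0,0,0
```

Emit:
move_arm(
  moves=[8.7,-0.1,-0.5,0.3,0.003,-0.003,0.002,8.7,0,-1.3,1.7,0,0,0,8.7,0,-1.3,1.7,0,0,0,8.7,0,-1.2,1.6,0,0,0,8.7,0,0,0,0,0,0],
)

```text
clock: 2.6
tool_pos: [0.5145, 0.1164, 0.1577]
orientation: [-154.8, 0.1, -99.6]
force: [-0.9, -0.9, -0.1]
opening: 0.087
gripper_force: 0.0
```

```bash
python3 - <<'E'
from p import *
st();b=-.085;f=.008
plan((dock(b,.06,-.022,f),RL(.44),8.7,6))
snap('scene','s1')
E
```

```text
{'clock': np.float64(2.6), 'joint_pos': array([ 39.7392,  -0.9927, -58.0465,  51.2226, -24.4144, -95.068 ]), 'tool_pos': array([0.5145, 0.1164, 0.1577]), 'orientation': array([-154.8136,    0.051 ,  -99.5854]), 'force': array([-0.9315, -0.8714, -0.0545]), 'opening': np.float64(0.087), 'gripper_force': np.float64(0.0)}
8.7,-0.03,0.02,1.48,0,0,-0.001,8.7,-0.03,0.02,1.48,0,0,-0.001,8.7,-0.03,0.02,1.48,0,0,-0.001,8.7,-0.02,0.02,1.48,0,0,0,8.7,-0.03,0.01,1.48,0,0,-0.001,8.7,-0.02,0.02,1.48,0,-0.001,0
```

View pics/s1.png

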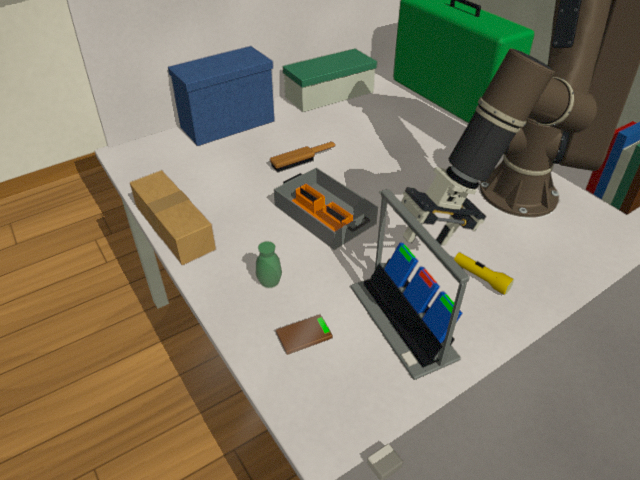

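The gripper stands behind the bank at about (440,210), clear under the bar, with the -y bank between its fingers. I'll descend along the lean.

Emit:
move_arm(
  moves=[8.7,0,0,1.5,0,0,0,8.7,0,0,1.5,0,0,0,8.7,0,0,1.5,0,0,0,8.7,0,0,1.5,0,0,0,8.7,-0.1,0,1.5,0,0,0,8.7,-0.1,0.1,1.2,0,0,0,8.7,0,0,0,0,0,0],
)

```text
clock: 3.35
tool_pos: [0.5626, 0.1199, 0.0996]
orientation: [-156.8, -0.5, -99.7]
force: [0.7, -0.5, 0.1]
opening: 0.087
gripper_force: 0.0
```

```bash
python3 - <<'E'
from p import *
st();b=-.085;f=.008
plan((dock(b,.061,.0,f),RL(.44),6,3))
E
```

```text
{'clock': np.float64(3.35), 'joint_pos': array([  26.6965,    8.5947,  -58.228 ,   72.8474,  -14.5985, -106.3135]), 'tool_pos': array([0.5626, 0.1199, 0.0996]), 'orientation': array([-156.7665,   -0.5119,  -99.7282]), 'force': array([ 0.7086, -0.5132,  0.0553]), 'opening': np.float64(0.087), 'gripper_force': np.float64(0.0)}
6,0.32,-0.12,0.51,0.012,-0.004,-0.001,6,0.32,-0.12,0.5,0.011,-0.003,-0.001,6,0.32,-0.11,0.51,0.012,-0.004,0
```

```bash
cat > fit.py <<'E'
from p import *
from scipy.optimize import least_squares
import json,os
D=[([-50.4699,20.5896,.638,-.0172,-70.1358,-16.5066],[.26380,-.62085,.23368],[179.9116,-.0093,-156.9824]),
([53.277,-9.094,-58.2368,40.1045,-35.8063,-94.5213],[.4522,.1276,.1877],[-154.9762,-.193,-99.3027]),
([39.7392,-.9927,-58.0465,51.2226,-24.4144,-95.068],[.5145,.1164,.1577],[-154.8136,.051,-99.5854]),
([26.6965,8.5947,-58.228,72.8474,-14.5985,-106.3135],[.5626,.1199,.0996],[-156.7665,-.5119,-99.7282])]
e=lambda ax,a:Rt.from_euler(ax,a,degrees=True)
def ori(q,s):
    return e('z',q[0])*e('y',q[1]-q[2])*e('x',s[0]*q[3])*e('y',-q[4])*e('x',s[1]*q[5])
if __name__=='__main__':
  for s in((1,1),(1,-1),(-1,1),(-1,-1)):
    C=[(ori(q,s).inv()*Rt.from_euler('xyz',o,degrees=True)) for q,p,o in D]
    m=Rt.concatenate(C).mean();print(s,[round(np.degrees((m.inv()*c).magnitude()),2) for c in C],m.as_matrix().round(2).tolist())
E
python3 fit.py
```

```text
(1, 1) [np.float64(53.31), np.float64(42.77), np.float64(16.54), np.float64(9.99)] [[-0.38, 0.31, 0.87], [-0.13, 0.92, -0.38], [-0.92, -0.25, -0.31]]
(1, -1) [np.float64(86.05), np.float64(16.83), np.float64(16.48), np.float64(61.81)] [[-0.29, 0.45, 0.85], [-0.22, -0.89, 0.4], [0.93, -0.07, 0.36]]
(-1, 1) [np.float64(156.4), np.float64(0.37), np.float64(0.72), np.float64(23.21)] [[0.0, 0.0, 1.0], [0.99, -0.16, -0.0], [0.16, 0.99, -0.0]]
(-1, -1) [np.float64(0.0), np.float64(0.0), np.float64(0.0), np.float64(0.0)] [[0.0, 0.0, 1.0], [-1.0, 0.0, 0.0], [-0.0, -1.0, 0.0]]
```

```bash
cat >> fit.py <<'E'
SG=(-1,-1);CM=np.array([[0,0,1.],[-1,0,0],[0,-1,0]])
def fkp(q,v):
    a0,d,h,ax,az,bx,bz,t,ty,tz=v
    R23=e('y',q[1]-q[2]);W=R23*e('x',-q[3])
    return e('z',q[0]).apply([a0,d,h]+e('y',q[1]).apply([ax,0,az])+R23.apply([bx,0,bz])+W.apply(np.array([0,ty,0]))+(W*e('y',-q[4])).apply([t,0,tz]))
def fit(D):
    f=lambda v:np.r_[np.concatenate([(fkp(q,v)-p)*1000 for q,p,o in D]),np.array([v[0],v[3],v[6],v[8],v[9]])*3]
    return least_squares(f,[0,-.19,.35,0,.35,.35,0,.3,0,0])
E
python3 - <<'E'
from fit import *
r=fit(D);print(r.x.round(4),r.cost,r.fun.round(2))
E
```

```text
[ 0.0001  0.0001  0.199  -0.0001  0.6016  0.4638 -0.0001  0.3701 -0.1919
 -0.0001] 0.16756693096956446 [ 0.    0.   -0.    0.03 -0.01 -0.01 -0.04  0.02  0.02  0.01 -0.01 -0.01
  0.   -0.   -0.   -0.58 -0.  ]
```

```bash
cat >> fit.py <<'E'
V=np.array([0,0,.199,0,.6016,.4638,0,.3701,-.1919,0])
LO=np.array([-176.03,-82.01,-58.28,-173.87,-174.79,-.0]);LO[5]=-173.66
HI=np.array([176.03,121.73,71.71,95.51,-.11,173.66])
def err(q,p,R):
    return np.r_[(fkp(q,V)-p)*1000,((Rt.from_matrix(R).inv())*(ori(q,SG)*Rt.from_matrix(CM))).as_rotvec()*300]
def ik(p,R,n=40,seed=0,q0=None):
    g=np.random.default_rng(seed);S_=[]
    L,H=LO+.5,HI-.5
    starts=[np.clip(q0,L,H)] if q0 is not None else []
    starts+=[g.uniform(L,H) for _ in range(n)]
    for s in starts:
        r=least_squares(err,s,args=(p,R),bounds=(L,H),max_nfev=60,x_scale=10)
        if r.cost<.5 and not any(np.abs(r.x-k).max()<2 for k in S_):S_.append(r.x)
    return S_
E
cat > t.py <<'E'
from fit import *
F=np.diag([-1,-1,1.])
for b,f in((-.085,.008),(.085,-.008)):
  for nm,s,n,th in(('entry',.15,-.022,.44),('in',.06,-.022,.44),('grasp',.06,0,.44),('lift',.094,0,.44),('lean',.094,-.008,.58),('out',.15,-.03,.6)):
    for fl in(0,1):
        R=RL(th)@(F if fl else np.eye(3))
        print(b,nm,fl,[k.round(0).tolist() for k in ik(dock(b,s,n,f),R,24)])
E
time python3 t.py
```

```text
-0.085 entry 0 [[40.0, -1.0, -58.0, 50.0, -25.0, -94.0]]
-0.085 entry 1 [[40.0, -1.0, -58.0, 50.0, -25.0, 86.0]]
-0.085 in 0 []
-0.085 in 1 []
-0.085 grasp 0 []
-0.085 grasp 1 []
-0.085 lift 0 []
-0.085 lift 1 []
-0.085 lean 0 []
-0.085 lean 1 []
-0.085 out 0 []
-0.085 out 1 []
0.085 entry 0 [[53.0, 8.0, -47.0, 47.0, -31.0, -103.0]]
0.085 entry 1 [[53.0, 8.0, -47.0, 47.0, -31.0, 77.0]]
0.085 in 0 [[38.0, 16.0, -53.0, 80.0, -19.0, -124.0]]
0.085 in 1 [[38.0, 16.0, -53.0, 80.0, -19.0, 56.0]]
0.085 grasp 0 [[39.0, 17.0, -50.0, 74.0, -19.0, -118.0]]
0.085 grasp 1 [[39.0, 17.0, -50.0, 74.0, -19.0, 62.0]]
0.085 lift 0 [[45.0, 14.0, -48.0, 59.0, -24.0, -109.0]]
0.085 lift 1 [[45.0, 14.0, -48.0, 59.0, -24.0, 71.0]]
0.085 lean 0 []
0.085 lean 1 []
0.085 out 0 [[47.0, 7.0, -57.0, 81.0, -29.0, -131.0]]
0.085 out 1 [[47.0, 7.0, -57.0, 81.0, -29.0, 49.0]]
real	0m12.612s
user	0m13.186s
sys	0m0.026s
```

```bash
cat >> fit.py <<'E'
def gp(bay,sg,n,yo,th,phi):
    """grasp pose: point at bay,s,n,y offset; lean th; phi deg: body leans to +DY"""
    G=dock(bay,sg,n,yo);R=RL(th)@Rt.from_euler('y',phi,degrees=True).as_matrix()
    return G+.011*R[:,2],R
E
cat > t2.py <<'E'
from fit import *
R=RL(.44)@Rt.from_euler('y',20,degrees=True).as_matrix();print('check lean dir', (-R[:,2])@DY)
for b in(-.085,.085):
  o=-np.sign(b)
  for phi in list(range(-90,91,10)):
    a=[]
    for sg,n,th in((.071,0,.44),(.105,0,.44),(.115,-.01,.54),(.100,0,.44),(.150,0,.44)):
        k=ik(*gp(b,sg,n,0,th,phi),n=8);a.append(k[0].round(0).astype(int).tolist() if k else '-')
    print(b,phi,*a)
E
python3 t2.py
```

```text
check lean dir 0.34202014332566866
-0.085 -90 [-23, 50, -6, -79, -97, 82] [-23, 46, -8, -79, -98, 81] [-23, 46, -10, -78, -98, 87] [-23, 47, -8, -79, -98, 81] [-24, 41, -11, -79, -99, 78]
-0.085 -80 [-22, 43, -10, -78, -88, 80] [-23, 39, -12, -77, -88, 78] [-23, 39, -14, -78, -88, 85] [-23, 40, -12, -77, -88, 78] [-23, 34, -14, -77, -89, 75]
-0.085 -70 [-21, 36, -14, -76, -78, 76] [-21, 32, -16, -76, -79, 74] [-22, 31, -18, -77, -78, 81] [-21, 33, -15, -76, -78, 74] [-21, 27, -17, -75, -80, 70]
-0.085 -60 [-18, 29, -18, -75, -67, 71] [-17, 25, -19, -73, -68, 68] [-19, 24, -22, -76, -68, 76] [-17, 26, -19, -74, -68, 68] [-17, 20, -20, -72, -69, 63]
-0.085 -50 [-12, 23, -20, -71, -55, 63] [-11, 18, -21, -69, -56, 59] [-14, 17, -25, -74, -55, 69] [-12, 19, -21, -70, -56, 60] [-10, 13, -22, -67, -57, 53]
-0.085 -40 [-4, 17, -23, -65, -42, 51] [-2, 12, -24, -62, -43, 46] [-4, 10, -27, -68, -41, 56] [-2, 13, -24, -62, -42, 47] [0, 6, -25, -58, -43, 38]
-0.085 -30 [9, 12, -27, -51, -27, 30] [12, 8, -29, -46, -27, 22] [12, 5, -32, -52, -22, 31] [12, 8, -29, -47, -27, 23] [16, 2, -31, -39, -2
[... 3437 characters left out ...]
 [59, 41, -13, 33, -83, -99] [61, 40, -17, 35, -83, -106] [59, 41, -13, 33, -83, -99] [60, 38, -13, 31, -87, -98]
0.085 60 [57, 50, -7, 32, -91, -99] [59, 47, -7, 32, -93, -99] [60, 46, -10, 33, -92, -105] [58, 48, -7, 32, -93, -99] [60, 44, -8, 31, -96, -98]
0.085 70 [57, 56, -1, 32, -101, -99] [58, 53, -2, 31, -102, -99] [59, 52, -4, 31, -102, -105] [58, 53, -2, 31, -102, -99] [59, 50, -3, 30, -105, -98]
0.085 80 [56, 61, 5, 31, -110, -99] [57, 59, 3, 30, -111, -99] [58, 58, 2, 30, -111, -105] [57, 59, 4, 30, -111, -99] [58, 55, 2, 29, -113, -98]
0.085 90 [54, 67, 10, 30, -119, -99] [55, 64, 8, 30, -120, -99] [56, 63, 7, 29, -120, -106] [55, 65, 8, 30, -120, -99] [57, 61, 6, 29, -122, -99]
```

```bash
cat > t3.py <<'E'
from fit import *
def show(nm,p,R,n=40):
    for k in ik(p,R,n):
        el=e('z',k[0]).apply([0,0,.199]+e('y',k[1]).apply([0,0,.6016]));fe=el+(e('z',k[0])*e('y',k[1]-k[2])).apply([.4638,0,0])
        print(nm,k.round(0).astype(int).tolist(),'forearm end',fe.round(2),'wrist',(p-.37*R[:,2]).round(2))
for ph in(70,80,90,100):show(f'+bay{ph}',*gp(.085,.1,0,.022,.44,ph))
show('-bay-90',*gp(-.085,.1,0,-.022,.44,-90))
def tp(y,yo,z,phi):
    R=RT@Rt.from_euler('y',phi,degrees=True).as_matrix();return tote(y+yo,0,z)+.011*R[:,2],R
for ph in(-90,0,90):
  for y in(-.056,.056):show(f'tote{y} {ph}',*tp(y,np.sign(ph)*.022,.112,ph))
# posts / bar in dock frame
for n in('scene','top'):
    z=np.load(f'/tmp/{n}.npz');P=cloud(n,z['d'])[z['d']>0]
    x,y=P@DX-X0,P@DY-Y0
    for h in(.1,.13,.16,.2,.24):
        for s in(-1,1):
            m=(abs(P[:,2]-h)<.015)&(abs(x)<.03)&(s*y>.122)&(s*y<.16)
            if m.sum()>4:print(n,h,s,'x',np.percentile(x[m],[5,50,95]),'y',np.percentile(y[m],[5,50,95]),m.sum())
E
python3 t3.py
```

```text
+bay70 [58, 55, 2, 31, -104, -98] forearm end [0.41 0.66 0.18] wrist [0.59 0.63 0.23]
+bay80 [57, 61, 7, 30, -113, -98] forearm end [0.43 0.67 0.12] wrist [0.62 0.65 0.18]
+bay90 [56, 66, 12, 30, -122, -98] forearm end [0.46 0.68 0.07] wrist [0.64 0.65 0.12]
+bay100 [54, 71, 15, 29, -130, -99] forearm end [0.49 0.67 0.01] wrist [0.67 0.64 0.07]
-bay-90 [-25, 47, -7, -77, -99, 80] forearm end [ 0.65 -0.3   0.23] wrist [ 0.49 -0.27  0.12]
tote-0.056 -90 [-43, 65, 41, -64, -135, 34] forearm end [ 0.71 -0.66  0.27] wrist [ 0.6  -0.67  0.11]
tote0.056 -90 [-37, 59, 25, -61, -126, 43] forearm end [ 0.72 -0.54  0.25] wrist [ 0.59 -0.56  0.11]
tote-0.056 0 [-10, 22, -15, 0, -52, 18] forearm end [ 0.59 -0.11  0.47] wrist [ 0.55 -0.29  0.47]
tote0.056 0 [1, 18, -23, 0, -49, 7] forearm end [0.53 0.01 0.47] wrist [ 0.54 -0.18  0.47]
tote-0.056 90 [10, 47, -58, 88, -89, -105] forearm end [0.32 0.06 0.16] wrist [0.5  0.08 0.11]
tote0.056 90 [29, 48, -55, 69, -85, -102] forearm end [0.3  0.17 0.15] wrist [0.49 0.19 0.11]
scene 0.1 -1 x [-0.0086 -0.0007  0.0035] y [-0.1422 -0.1362 -0.1336] 56
scene 
[... 546 characters left out ...]
 -0.1339] 60
scene 0.24 1 x [-0.0087 -0.0002  0.0025] y [0.1371 0.1428 0.1446] 90
top 0.1 -1 x [-0.0096 -0.0051  0.0008] y [-0.1443 -0.144  -0.1393] 26
top 0.1 1 x [-0.0113 -0.0063  0.    ] y [0.1336 0.1354 0.1391] 61
top 0.13 -1 x [-0.0095 -0.0051  0.0013] y [-0.1445 -0.1439 -0.1389] 29
top 0.13 1 x [-0.0111 -0.0057  0.    ] y [0.1336 0.1354 0.1378] 55
top 0.16 -1 x [-0.0095 -0.0059  0.0014] y [-0.1441 -0.1437 -0.1386] 35
top 0.16 1 x [-0.0109 -0.0069 -0.002 ] y [0.1338 0.1356 0.1378] 47
top 0.2 -1 x [-0.0095 -0.005   0.0015] y [-0.1441 -0.1435 -0.1404] 38
top 0.2 1 x [-0.0107 -0.0094 -0.0068] y [0.1336 0.136  0.1398] 27
top 0.24 -1 x [-0.0093 -0.0056  0.0008] y [-0.1456 -0.145  -0.1405] 40
```

```bash
python3 - <<'E'
from p import *
z=np.load('/tmp/top.npz');P=cloud('top',z['d']);zs=np.load('/tmp/scene.npz');
import cv2
s0=None
for n,Q in(('top',P[z['d']>0]),):
    for nm,x0,x1,y0,y1,h in(('blue',.3,.75,-.95,-.58,.05),('wood',.66,1,-.65,-.2,.03),('brush',.3,.64,-.58,-.42,.012)):
        m=(Q[:,0]>x0)&(Q[:,0]<x1)&(Q[:,1]>y0)&(Q[:,1]<y1)&(Q[:,2]>h);q=Q[m]
        if m.any():print(nm,np.percentile(q,[1,50,99],axis=0).round(3).tolist(),m.sum())
Ps=cloud('scene',zs['d']);Q=Ps[zs['d']>0]
m=(Q[:,0]>.3)&(Q[:,0]<.8)&(Q[:,1]>-1)&(Q[:,1]<-.6)&(Q[:,2]>.03);q=Q[m];print('scene blue',np.percentile(q,[1,50,99],axis=0).round(3).tolist())
E
```

```text
blue [[0.405, -0.769, 0.051], [0.578, -0.766, 0.073], [0.696, -0.763, 0.111]] 2054
wood [[0.861, -0.567, 0.033], [0.904, -0.412, 0.091], [0.97, -0.27, 0.095]] 7758
brush [[0.336, -0.528, 0.014], [0.464, -0.5, 0.034], [0.553, -0.479, 0.038]] 2163
scene blue [[0.308, -0.939, 0.035], [0.605, -0.927, 0.231], [0.796, -0.758, 0.435]]
```

```bash
cat > path.py <<'E'
from fit import *
VM=np.array([136.94,136.94,172.46,180,180,180])*.07
def run(wps,show=True):
    """wps: (pos,R,opening,rows). Plans from measured pose, checks IK along it, prints rows"""
    o=ctrl.get_obs();p=o['tool_pos'];R=Rt.from_euler('xyz',o['orientation'],degrees=True);q=np.array(o['joint_pos']);out=[]
    for wi,(pos,Rg,op,n) in enumerate(wps):
        Rg=Rt.from_matrix(Rg);worst=0;mm=[9,9,9];res=0;sp=np.linalg.norm(pos-p)/n;sw=(R.inv()*Rg).magnitude()/n
        for i in range(n):
            sh=(R.inv().apply(pos-p)/(n-i)*100).round(1 if n-i>1 else 2);ww=((R.inv()*Rg).as_rotvec()/(n-i)).round(3)
            out.append([op,*sh,*ww]); p=p+R.apply(sh/100);R=R*Rt.from_rotvec(ww)
            r=least_squares(err,np.clip(q,LO+.2,HI-.2),args=(p,R.as_matrix()),bounds=(LO+.1,HI-.1),max_nfev=40,x_scale=10)
            worst=max(worst,np.abs((r.x-q)/VM).max());q=r.x;res=max(res,r.cost)
            fe=(e('z',q[0])).apply([0,0,.199]+e('y',q[1]).apply([0,0,.6016])+e('y',q[1]-q[2]).apply([.4638,0,0]))
            w=p-.37*R.as_matrix()[:,2];mm=[min(mm[0],fe[2]),min(mm[1],w[2]),min(mm[2],p[2])]
        print(f'wp{wi} step {sp:.3f} {sw:.3f} jointratio {worst:.2f} res {res:.2f} minz fe/wrist/tcp',np.round(mm,3),'q',q.round(0).astype(int),'fe',fe.round(2),'w',w.round(2))
    if show:
        for i in range(0,len(out),8):print('['+','.join(f'{v:g}' for r in out[i:i+8] for v in (np.array(r)+0.))+']')
PH=-82;OFF=-.027
def tp(y,x,z,phi):
    R=RT@Rt.from_euler('y',phi,degrees=True).as_matrix();return tote(y,x,z)+.011*R[:,2],R
E
python3 - <<'E'
from path import *
a=gp(-.085,.100,-.006,OFF,.44,PH);back=lambda P,d:(P[0]-d*P[1][:,2],P[1])
hi=gp(-.085,.23,-.05,OFF-.10,.44,PH)
o=ctrl.get_obs();cur=Rt.from_euler('xyz',o['orientation'],degrees=True).as_matrix()
run([(dock(-.085,.15,-.02,.01),RL(.44),8.7,7),
(dock(-.085,.22,-.10,-.02),RL(.35),8.7,4),
(np.array([.47,-.05,.30]),RL(.0),8.7,8),
(np.array([.50,-.03,.30]),gp(0,0,0,0,.2,-40)[1],8.7,8),
(*hi,3.2,10),(*back(a,.08),3.2,5)])
E
```

```text
wp0 step 0.011 0.005 jointratio 0.37 res 0.15 minz fe/wrist/tcp [0.374 0.447 0.108] q [ 40  -1 -58  51 -25 -95] fe [0.19 0.16 0.41] w [0.36 0.15 0.49]
wp1 step 0.028 0.023 jointratio 0.65 res 0.00 minz fe/wrist/tcp [0.427 0.505 0.167] q [ 57 -14 -56  28 -43 -86] fe [0.11 0.17 0.47] w [0.28 0.13 0.54]
wp2 step 0.025 0.044 jointratio 0.82 res 0.00 minz fe/wrist/tcp [0.499 0.555 0.202] q [ 18  -1 -18   0 -74 -27] fe [0.41 0.13 0.67] w [ 0.47 -0.05  0.67]
wp3 step 0.005 0.091 jointratio 0.51 res 0.00 minz fe/wrist/tcp [0.682 0.578 0.3  ] q [-15   3  -9 -42 -76  20] fe [ 0.47 -0.13  0.7 ] w [ 0.41 -0.26  0.58]
wp4 step 0.011 0.077 jointratio 0.49 res 0.00 minz fe/wrist/tcp [0.387 0.264 0.217] q [ -36   30  -16  -68 -101   75] fe [ 0.5  -0.37  0.39] w [ 0.35 -0.35  0.26]
wp5 step 0.026 0.000 jointratio 0.26 res 0.00 minz fe/wrist/tcp [0.292 0.175 0.129] q [-31  42  -8 -71 -96  78] fe [ 0.6  -0.37  0.29] w [ 0.45 -0.35  0.18]
[8.7,0.1,0.3,-1,0.005,-0.002,0,8.7,0.1,0.3,-1.1,0.005,-0.001,0,8.7,0.1,0.3,-1,0.005,-0.002,0,8.7,0.1,0.2,-1.1,0.005,-0.001,-0.001,8.7,0.1,0.2,-1,0.005,-0.002,0,8.7,0.2
[... 499 characters left out ...]
.1,0.024,-0.087,-0.009,8.7,-0.3,-0.4,0.1,0.024,-0.087,-0.009,8.7,-0.3,-0.3,0.1,0.024,-0.087,-0.008]
[8.7,-0.2,-0.4,0.2,0.024,-0.087,-0.009,8.7,-0.2,-0.3,0.2,0.024,-0.087,-0.008,8.7,-0.26,-0.34,0.23,0.024,-0.086,-0.009,3.2,0.2,0.8,0.7,0.012,-0.073,-0.021,3.2,0.3,0.9,0.6,0.012,-0.073,-0.021,3.2,0.3,0.9,0.6,0.012,-0.073,-0.022,3.2,0.3,0.9,0.6,0.012,-0.073,-0.021,3.2,0.4,0.9,0.5,0.012,-0.073,-0.022]
[3.2,0.4,0.9,0.5,0.012,-0.073,-0.021,3.2,0.4,0.9,0.5,0.012,-0.073,-0.021,3.2,0.4,1,0.4,0.011,-0.073,-0.022,3.2,0.4,0.9,0.4,0.012,-0.073,-0.021,3.2,0.36,0.99,0.36,0.011,-0.073,-0.022,3.2,2.3,-0.9,0.7,0,0,0,3.2,2.3,-0.9,0.8,0,0,0,3.2,2.3,-0.9,0.7,0,0,0]
[3.2,2.3,-0.8,0.8,0,0,0,3.2,2.28,-0.9,0.72,0,0,0]
```

Emit:
move_arm(
  moves=[8.7,0.1,0.3,-1,0.005,-0.002,0,8.7,0.1,0.3,-1.1,0.005,-0.001,0,8.7,0.1,0.3,-1,0.005,-0.002,0,8.7,0.1,0.2,-1.1,0.005,-0.001,-0.001,8.7,0.1,0.2,-1,0.005,-0.002,0,8.7,0.2,0.3,-1.1,0.005,-0.001,-0.001,8.7,0.1,0.2,-1,0.005,-0.002,0,8.7,0.7,2,-1.8,-0.023,0,0],
)

```text
clock: 4.15
tool_pos: [0.4887, 0.1178, 0.1679]
orientation: [-156.1, 0.1, -99.3]
force: [0.2, 0.3, 1.1]
opening: 0.0873
gripper_force: 0.0
```

Emit:
move_arm(
  moves=[8.7,0.8,2,-1.7,-0.022,0,0,8.7,0.7,2.1,-1.6,-0.023,0,0,8.7,0.8,2.1,-1.6,-0.022,0,0,8.7,1.8,-1.5,-0.9,-0.044,0,0,8.7,1.8,-1.4,-1,-0.044,0,0,8.7,1.8,-1.4,-1.1,-0.044,0,0,8.7,1.8,-1.3,-1.1,-0.044,0,0,8.7,1.8,-1.3,-1.2,-0.044,0,0],
)

```text
clock: 4.95
tool_pos: [0.447, 0.0108, 0.259]
orientation: [-172.7, 0.3, -99.1]
force: [0.4, 1.0, 0.6]
opening: 0.0872
gripper_force: 0.0
```

Emit:
move_arm(
  moves=[8.7,1.8,-1.2,-1.3,-0.043,0,0,8.7,1.8,-1.2,-1.3,-0.044,0,0,8.7,1.9,-1.2,-1.3,-0.043,0,0,8.7,-0.3,-0.3,0,0.024,-0.087,-0.009,8.7,-0.3,-0.3,0,0.024,-0.087,-0.009,8.7,-0.3,-0.3,0.1,0.024,-0.087,-0.009,8.7,-0.3,-0.4,0.1,0.024,-0.087,-0.009,8.7,-0.3,-0.3,0.1,0.024,-0.087,-0.008],
)

```text
clock: 5.75
tool_pos: [0.4891, -0.0341, 0.3019]
orientation: [-171.8, 25.1, -94.7]
force: [-0.6, 0.5, 0.0]
opening: 0.0871
gripper_force: 0.0
```

```bash
python3 - <<'E'
from path import *
st()
a=gp(-.085,.100,-.006,OFF,.44,PH);back=lambda P,d:(P[0]-d*P[1][:,2],P[1])
hi=gp(-.085,.23,-.05,OFF-.10,.44,PH)
run([(*hi,3.2,14),(*back(a,.08),3.2,5)])
E
```

```text
{'clock': np.float64(5.75), 'joint_pos': array([ -1.6066,  -1.13  , -11.6536, -25.8092, -70.9524,   1.8125]), 'tool_pos': array([ 0.4891, -0.0341,  0.3019]), 'orientation': array([-171.7659,   25.0976,  -94.6694]), 'force': array([-0.6414,  0.5194,  0.0314]), 'opening': np.float64(0.0871), 'gripper_force': np.float64(0.0)}
wp0 step 0.008 0.073 jointratio 0.49 res 0.00 minz fe/wrist/tcp [0.387 0.264 0.217] q [ -36   30  -16  -68 -101   75] fe [ 0.5  -0.37  0.39] w [ 0.35 -0.35  0.26]
wp1 step 0.026 0.000 jointratio 0.26 res 0.00 minz fe/wrist/tcp [0.292 0.175 0.129] q [-31  42  -8 -71 -96  78] fe [ 0.6  -0.37  0.29] w [ 0.45 -0.35  0.18]
[3.2,0,0.5,0.6,0.015,-0.07,-0.018,3.2,0.1,0.5,0.6,0.015,-0.07,-0.018,3.2,0.1,0.5,0.6,0.015,-0.07,-0.018,3.2,0.1,0.5,0.5,0.015,-0.07,-0.018,3.2,0.1,0.5,0.5,0.015,-0.07,-0.018,3.2,0.2,0.6,0.5,0.015,-0.069,-0.018,3.2,0.2,0.6,0.5,0.015,-0.07,-0.017,3.2,0.2,0.6,0.5,0.015,-0.069,-0.018]
[3.2,0.3,0.6,0.4,0.015,-0.07,-0.017,3.2,0.3,0.6,0.4,0.015,-0.069,-0.017,3.2,0.3,0.6,0.4,0.015,-0.07,-0.018,3.2,0.3,0.6,0.4,0.014,-0.069,-0.017,3.2,0.3,0.6,0.3,0.015,-0.07,-0.018,3.2,0.28,0.6,0.29,0.014,-0.069,-0.017,3.2,2.3,-0.9,0.7,0,0,0,3.2,2.3,-0.9,0.8,0,0,0]
[3.2,2.3,-0.9,0.7,0,0,0,3.2,2.3,-0.9,0.8,0,0,0,3.2,2.28,-0.81,0.72,0,0,0]
```

Emit:
move_arm(
  moves=[3.2,0,0.5,0.6,0.015,-0.07,-0.018,3.2,0.1,0.5,0.6,0.015,-0.07,-0.018,3.2,0.1,0.5,0.6,0.015,-0.07,-0.018,3.2,0.1,0.5,0.5,0.015,-0.07,-0.018,3.2,0.1,0.5,0.5,0.015,-0.07,-0.018,3.2,0.2,0.6,0.5,0.015,-0.069,-0.018,3.2,0.2,0.6,0.5,0.015,-0.07,-0.017,3.2,0.2,0.6,0.5,0.015,-0.069,-0.018],
)

```text
clock: 6.55
tool_pos: [0.4584, -0.0117, 0.254]
orientation: [-149.2, 52.8, -71.2]
force: [0.0, -0.2, -0.9]
opening: 0.0333
gripper_force: 0.0
```

Emit:
move_arm(
  moves=[3.2,0.3,0.6,0.4,0.015,-0.07,-0.017,3.2,0.3,0.6,0.4,0.015,-0.069,-0.017,3.2,0.3,0.6,0.4,0.015,-0.07,-0.018,3.2,0.3,0.6,0.4,0.014,-0.069,-0.017,3.2,0.3,0.6,0.3,0.015,-0.07,-0.018,3.2,0.3,0.6,0.3,0.014,-0.069,-0.017,3.2,2.3,-0.9,0.7,0,0,0,3.2,2.3,-0.9,0.8,0,0,0],
)

```text
clock: 7.35
tool_pos: [0.4738, 0.0055, 0.1806]
orientation: [-107.1, 63.6, -28.4]
force: [0.5, -0.2, 0.3]
opening: 0.0322
gripper_force: 0.0
```

Emit:
move_arm(
  moves=[3.2,2.3,-0.9,0.7,0,0,0,3.2,2.3,-0.9,0.8,0,0,0,3.2,2.3,-0.8,0.7,0,0,0,3.2,0,0,0,0,0,0,3.2,0,0,0,0,0,0],
)

```text
clock: 7.85
tool_pos: [0.5278, 0.0086, 0.1271]
orientation: [-107.2, 63.7, -28.5]
force: [-0.2, 0.6, 0.8]
opening: 0.032
gripper_force: 0.0
```

```bash
python3 - <<'E'
from path import *
st()
a=gp(-.085,.100,-.006,OFF,.44,PH);back=lambda P,d:(P[0]-d*P[1][:,2],P[1])
run([(*back(a,.04),3.2,3),(*a,3.2,4)])
im,d=snap('scene');im2=cv2.resize(im[150:400,260:500],(576,600));
t,_=snap('top');t=cv2.resize(t[200:330,70:330],(600,300))
cv2.imwrite('pics/c2.png',im2[:,:,::-1]);cv2.imwrite('pics/c2t.png',t[:,:,::-1])
E
```

```text
{'clock': np.float64(7.85), 'joint_pos': array([-31.6356,  41.8869,  -7.9037, -70.7375, -96.0363,  77.3539]), 'tool_pos': array([0.5278, 0.0086, 0.1271]), 'orientation': array([-107.2488,   63.6771,  -28.4504]), 'force': array([-0.2006,  0.5772,  0.7793]), 'opening': np.float64(0.032), 'gripper_force': np.float64(0.0)}
wp0 step 0.014 0.002 jointratio 0.12 res 0.00 minz fe/wrist/tcp [0.285 0.17  0.124] q [-28  42 -10 -73 -94  78] fe [ 0.61 -0.33  0.28] w [ 0.46 -0.31  0.17]
wp1 step 0.010 0.000 jointratio 0.08 res 0.00 minz fe/wrist/tcp [0.278 0.165 0.119] q [-25  42 -11 -76 -92  79] fe [ 0.62 -0.29  0.28] w [ 0.46 -0.27  0.17]
[3.2,-0.1,0,1.4,0,-0.002,-0.001,3.2,-0.1,0,1.4,0,-0.002,-0.001,3.2,-0.01,-0.02,1.42,0,-0.002,-0.001,3.2,0,0,1,0,0,0,3.2,0,0,1,0,0,0,3.2,0,0,1,0,0,0,3.2,0,-0.01,1,0,0,0]
```

View pics/c2.png

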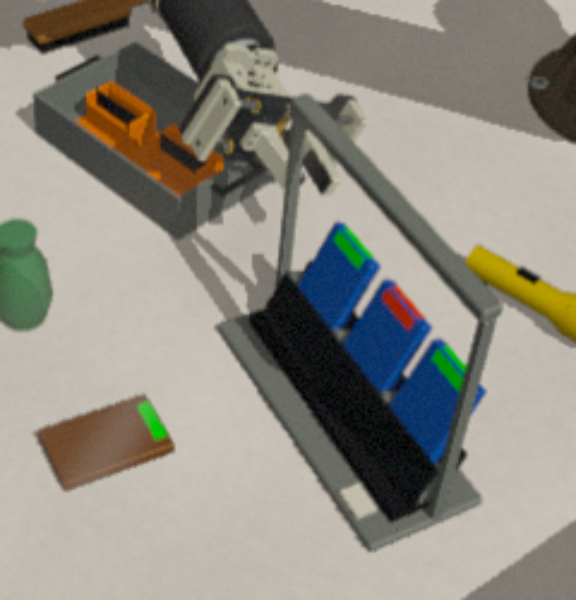

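```bash
python3 - <<'E'
from path import *
for nm in('scene','top'):
    z=np.load(f'/tmp/{nm}.npz');P=cloud(nm,z['d'])[z['d']>0]-(X0*DX+Y0*DY+.032*Z)
    s,n,y=P@S,P@N,P@DY
    for lo,hi in((.09,.1),(.1,.11),(.11,.12),(.12,.13)):
        m=(s>lo)&(s<hi)&(abs(n)<.06)&(y>-.2)&(y<-.155);v=n[m]
        if len(v):print(nm,'finger s',lo,np.histogram(v,np.arange(-.06,.061,.005))[0],'ymax',y[m].max().round(3))
        m=(s>lo)&(s<hi)&(n>0.01)&(n<.07)&(y>-.148)&(y<-.13);v=n[m]
        if len(v):print(nm,'post  s',lo,np.percentile(v,[3,50,97]).round(4))
E
```

```text
scene finger s 0.09 [0 0 0 0 1 0 2 4 0 0 0 0 0 0 0 0 3 4 0 0 0 0 0 0] ymax -0.179
scene post  s 0.09 [0.0345 0.0452 0.0511]
scene finger s 0.1 [ 0  0  0  0  0  4  6 26  2  0  0  0  0  1  0  0  7 15  0  0  0  0  0  0] ymax -0.173
scene post  s 0.1 [0.0385 0.048  0.0542]
scene finger s 0.11 [ 0  0  0  0  8  8 14 24  6  0  0  0  0  1  6  1  3 12  0  0  0  0  0  0] ymax -0.171
scene post  s 0.11 [0.0475 0.055  0.0576]
scene finger s 0.12 [0 0 0 0 2 4 4 3 0 0 0 0 0 0 0 0 2 2 0 0 0 0 0 0] ymax -0.188
scene post  s 0.12 [0.0493 0.0597 0.0629]
top finger s 0.09 [0 0 0 0 0 0 0 2 0 0 0 0 0 0 0 0 0 2 0 0 0 0 0 0] ymax -0.181
top post  s 0.09 [0.0349 0.0404 0.0453]
top finger s 0.1 [ 0  0  0  0  0  0  0 22  0  0  0  0  0  0  0  0  3 19  0  0  0  0  0  0] ymax -0.175
top post  s 0.1 [0.0369 0.0444 0.051 ]
top finger s 0.11 [ 0  0  0  0  1  4 10 25  0  0  0  0  0  1 18  8 14 18  0  0  0  0  0  0] ymax -0.174
top post  s 0.11 [0.0418 0.0499 0.0566]
top finger s 0.12 [ 0  0  0  0  1  2  5  0  0  0  0  0  0  0 17 20 20 10  0  0  0  0  0  0] ymax -0.177
top post  s 0.12 [0.0469 0.0526 0.0614]
```

Emit:
move_arm(
  moves=[3.2,-0.1,0,1.4,0,-0.002,-0.001,3.2,-0.1,0,1.4,0,-0.002,-0.001,3.2,0,0,1.4,0,-0.002,-0.001,3.2,0,0,1,0,0,0,3.2,0,0,1,0,0,0,3.2,0,0,1,0,0,0,3.2,0,0,1,0,0,0,3.0,0,0,0,0,0,0],
)

```text
clock: 8.75
tool_pos: [0.5448, 0.0885, 0.1172]
orientation: [-106.7, 63.7, -27.8]
force: [0.6, -0.3, 0.4]
opening: 0.0306
gripper_force: 0.3
```

```bash
python3 - <<'E'
from path import *
st()
a=gp(-.085,.100,0,OFF,.44,PH)
run([(*a,2.4,3)])
E
```

```text
{'clock': np.float64(8.75), 'joint_pos': array([-25.1001,  41.9734, -10.8446, -75.7403, -91.5452,  79.1215]), 'tool_pos': array([0.5448, 0.0885, 0.1172]), 'orientation': array([-106.7095,   63.7151,  -27.7952]), 'force': array([ 0.5677, -0.346 ,  0.4292]), 'opening': np.float64(0.0306), 'gripper_force': np.float64(0.3381)}
wp0 step 0.002 0.001 jointratio 0.03 res 0.00 minz fe/wrist/tcp [0.278 0.165 0.118] q [-25  42 -10 -76 -92  78] fe [ 0.62 -0.29  0.28] w [ 0.47 -0.27  0.17]
[2.4,0,-0.2,0,0,0,-0.001,2.4,0,-0.2,0,0.001,0,0,2.4,-0.1,-0.3,-0.01,0,-0.001,-0.001]
```

Emit:
move_arm(
  moves=[2.7,0,-0.2,0,0,0,0,2.4,0,-0.2,0,0,0,0,2.0,0,-0.2,0,0,0,0,2.0,0,-0.1,0,0,0,0,1.7,0,0,0,0,0,0,1.7,0,0,0,0,0,0],
)

```text
clock: 9.35
tool_pos: [0.551, 0.086, 0.1203]
orientation: [-106.8, 63.7, -27.9]
force: [1.3, 0.1, 0.2]
opening: 0.0172
gripper_force: 0.0
```

Emit:
move_arm(
  moves=[0.8,0,0,0,0,0,0,0.8,0,0,0,0,0,0,0.8,0,0,0,0,0,0,0.8,0,0,0,0,0,0],
)

```text
clock: 9.75
tool_pos: [0.5516, 0.086, 0.1205]
orientation: [-106.7, 63.6, -27.9]
force: [3.6, -1.0, 2.5]
opening: 0.014
gripper_force: 29.8
```

```bash
python3 - <<'E'
from path import *
st();o=ctrl.get_obs();R=Rt.from_euler('xyz',o['orientation'],degrees=True).as_matrix()
g=o['tool_pos']-.011*R[:,2]-(X0*DX+Y0*DY+.032*Z);print('s n y',g@S,g@N,g@DY)
up=lambda d,n=0:o['tool_pos']+S*d+N*n
run([(up(.03),R,.8,6),(up(.06),R,.8,5)])
E
```

```text
{'clock': np.float64(9.75), 'joint_pos': array([-25.084 ,  41.8019, -10.066 , -75.8447, -91.6961,  78.2639]), 'tool_pos': array([0.5516, 0.086 , 0.1205]), 'orientation': array([-106.7047,   63.633 ,  -27.8773]), 'force': array([ 3.6332, -1.0297,  2.4638]), 'opening': np.float64(0.014), 'gripper_force': np.float64(29.8478)}
s n y 0.09900612998707974 0.0008365402359782915 -0.11339743079553972
wp0 step 0.005 0.000 jointratio 0.06 res 0.00 minz fe/wrist/tcp [0.288 0.172 0.125] q [-25  38 -12 -76 -92  77] fe [ 0.61 -0.29  0.31] w [ 0.46 -0.27  0.19]
wp1 step 0.006 0.000 jointratio 0.07 res 0.00 minz fe/wrist/tcp [0.321 0.2   0.153] q [-26  35 -13 -75 -93  75] fe [ 0.59 -0.28  0.35] w [ 0.44 -0.27  0.22]
[0.8,-0.5,0,-0.1,0,0,0,0.8,-0.5,0,-0.1,0,0,0,0.8,-0.5,0,-0.1,0,0,0,0.8,-0.5,0,0,0,0,0,0.8,-0.5,0,-0.1,0,0,0,0.8,-0.47,0,-0.02,0,0,0,0.8,-0.6,0,-0.1,0,0,0,0.8,-0.6,0,-0.1,0,0,0]
[0.8,-0.6,0,-0.1,0,0,0,0.8,-0.6,0,-0.1,0,0,0,0.8,-0.57,0,-0.03,0,0,0]
```

Emit:
move_arm(
  moves=[0.8,-0.5,0,-0.1,0,0,0,0.8,-0.5,0,0,0,0,0,0.8,-0.5,0,-0.1,0,0,0,0.8,-0.5,0,-0.1,0,0,0],
)

```text
clock: 10.15
tool_pos: [0.5426, 0.0873, 0.1387]
orientation: [-106.8, 63.7, -28.0]
force: [4.3, -0.9, -1.1]
opening: 0.0138
gripper_force: 29.9
```

Emit:
move_arm(
  moves=[0.8,-0.6,0,-0.1,0,0,0,0.8,-0.6,0,-0.1,0,0,0,0.8,-0.6,0,0,0,0,0,0.8,-0.6,0,-0.1,0,0,0,0.8,-0.6,0,-0.1,0,0,0,0.8,-0.6,0,0,0,0,0,0.8,-0.6,0,-0.1,0,0,0],
)

```text
clock: 10.85
tool_pos: [0.5238, 0.0917, 0.1773]
orientation: [-106.8, 63.8, -27.8]
force: [0.1, 0.1, -1.5]
opening: 0.0137
gripper_force: 29.9
```

```bash
python3 - <<'E'
from path import *
st();o=ctrl.get_obs();R=Rt.from_euler('xyz',o['orientation'],degrees=True).as_matrix()
g=o['tool_pos']-.011*R[:,2]-(X0*DX+Y0*DY+.032*Z);print('s n y',g@S,g@N,g@DY)
A=.085 # tote: bank centre y offset: grasp is 28 mm to -y of bank centre
P1=o['tool_pos']-N*.07+S*.02
T=tp(.056-.0284,0,.099+.12,PH);Tm=tp(.056-.0284,-.01,.29,PH)
mid=(P1+Tm[0])/2;mid[2]=.27
run([(P1,R,.8,5),(Tm[0],Tm[1],.8,12),(*T,.8,4)])
E
```

```text
{'clock': np.float64(10.85), 'joint_pos': array([-25.6669,  34.7259, -13.294 , -75.461 , -93.0988,  74.5025]), 'tool_pos': array([0.5238, 0.0917, 0.1773]), 'orientation': array([-106.7658,   63.7724,  -27.8263]), 'force': array([ 0.0846,  0.1044, -1.5083]), 'opening': np.float64(0.0137), 'gripper_force': np.float64(29.9093)}
s n y 0.16236358431037787 -0.0005488565767618279 -0.11233479240841729
wp0 step 0.015 0.000 jointratio 0.14 res 0.00 minz fe/wrist/tcp [0.318 0.213 0.166] q [-28  34 -21 -74 -92  82] fe [ 0.53 -0.28  0.32] w [ 0.37 -0.25  0.21]
wp1 step 0.028 0.044 jointratio 0.41 res 0.00 minz fe/wrist/tcp [0.338 0.225 0.176] q [ -38   43   26  -64 -130   30] fe [ 0.67 -0.53  0.5 ] w [ 0.58 -0.57  0.34]
wp2 step 0.018 0.000 jointratio 0.13 res 0.00 minz fe/wrist/tcp [0.423 0.269 0.217] q [ -37   48   25  -60 -126   36] fe [ 0.7  -0.53  0.42] w [ 0.59 -0.56  0.27]
[0.8,-0.4,1.4,-0.1,0,0,0,0.8,-0.4,1.4,0,0,0,0,0.8,-0.4,1.4,-0.1,0,0,0,0.8,-0.4,1.4,0,0,0,0,0.8,-0.36,1.41,-0.07,0,0,0,0.8,-0.1,-1.4,-2.5,-0.029,-0.006,0.032,0.8,-0.2,-1.3,-2.5,-0.029,-0.006,0.032,0.8,-0.3,-1.2,-2.5,-0.029,-0.005,0.032]
[0.8,-0.3,-1.1,-2.6,-0.029,-0.006,0.032,0.8,-0.4,-1.1,-2.6,-0.029,-0.005,0.033,0.8,-0.4,-1,-2.6,-0.03,-0.006,0.032,0.8,-0.4,-0.9,-2.6,-0.029,-0.005,0.033,0.8,-0.5,-0.8,-2.7,-0.03,-0.006,0.032,0.8,-0.5,-0.7,-2.7,-0.029,-0.005,0.033,0.8,-0.6,-0.6,-2.7,-0.03,-0.006,0.032,0.8,-0.6,-0.4,-2.7,-0.029,-0.005,0.033]
[0.8,-0.6,-0.38,-2.69,-0.03,-0.006,0.032,0.8,1.8,-0.2,0.2,0,0,0,0.8,1.7,-0.3,0.3,0,0,0,0.8,1.8,-0.2,0.2,0,0,0,0.8,1.74,-0.29,0.29,0,0,0]
```

Emit:
move_arm(
  moves=[0.8,-0.4,1.4,-0.1,0,0,0,0.8,-0.4,1.4,0,0,0,0,0.8,-0.4,1.4,-0.1,0,0,0,0.8,-0.4,1.4,0,0,0,0,0.8,-0.4,1.4,-0.1,0,0,0,0.8,-0.1,-1.4,-2.5,-0.029,-0.006,0.032,0.8,-0.2,-1.3,-2.5,-0.029,-0.006,0.032,0.8,-0.3,-1.2,-2.5,-0.029,-0.005,0.032],
)

```text
clock: 11.65
tool_pos: [0.4722, 0.0253, 0.1965]
orientation: [-114.2, 69.3, -30.5]
force: [0.0, 0.7, -2.4]
opening: 0.014
gripper_force: 30.0
```

Emit:
move_arm(
  moves=[0.8,-0.3,-1.1,-2.6,-0.029,-0.006,0.032,0.8,-0.4,-1.1,-2.6,-0.029,-0.005,0.033,0.8,-0.4,-1,-2.6,-0.03,-0.006,0.032,0.8,-0.4,-0.9,-2.6,-0.029,-0.005,0.033,0.8,-0.5,-0.8,-2.7,-0.03,-0.006,0.032,0.8,-0.5,-0.7,-2.7,-0.029,-0.005,0.033,0.8,-0.6,-0.6,-2.7,-0.03,-0.006,0.032,0.8,-0.6,-0.4,-2.7,-0.029,-0.005,0.033],
)

```text
clock: 12.45
tool_pos: [0.5237, -0.1789, 0.2787]
orientation: [-166.2, 81.5, -69.9]
force: [1.5, -0.1, -2.7]
opening: 0.014
gripper_force: 30.0
```

Emit:
move_arm(
  moves=[0.8,-0.6,-0.4,-2.7,-0.03,-0.006,0.032,0.8,1.8,-0.2,0.2,0,0,0,0.8,1.7,-0.3,0.3,0,0,0,0.8,1.8,-0.2,0.2,0,0,0,0.8,1.7,-0.3,0.3,0,0,0,0.8,0,0,0,0,0,0,0.8,0,0,0,0,0,0],
)

```text
clock: 13.15
tool_pos: [0.5406, -0.2012, 0.2174]
orientation: [-179.9, 82.0, -82.0]
force: [0.5, -0.1, -1.9]
opening: 0.014
gripper_force: 30.0
```

```bash
python3 - <<'E'
from path import *
st()
im,d=snap('scene');t,dt=snap('top')
a=cv2.resize(im[140:260,250:410],(400,300));b=cv2.resize(t[190:330,290:470],(386,300))
cv2.imwrite('pics/c3.png',cv2.hconcat([a,b])[:,:,::-1])
# bank pose: blue/green points in tote frame
for nm,i,dd in(('scene',im,d),('top',t,dt)):
    M=masks(i);P=cloud(nm,dd);q=P-TC
    for k in('blue','green'):
        m=M[k]&(dd>0)&(abs(q@TX)<.1)&(abs(q@TY)<.14)&(P[...,2]>.08)
        if m.sum()>10:print(nm,k,'x',np.percentile((q@TX)[m],[3,50,97]).round(4),'y',np.percentile((q@TY)[m],[3,50,97]).round(4),'z',np.percentile(P[...,2][m],[3,50,97]).round(4),m.sum())
T=tp(.056-.0284,0,.099+.075,PH)
run([(*T,.8,4)])
E
```

```text
{'clock': np.float64(13.15), 'joint_pos': array([ -37.0545,   48.0622,   25.4803,  -60.5255, -126.3338,   35.7602]), 'tool_pos': array([ 0.5406, -0.2012,  0.2174]), 'orientation': array([-179.8759,   82.0409,  -82.0127]), 'force': array([ 0.5412, -0.0904, -1.8996]), 'opening': np.float64(0.014), 'gripper_force': np.float64(29.9729)}
scene blue x [-0.0012  0.0073  0.0107] y [0.0353 0.074  0.0971] z [0.1266 0.1707 0.2276] 605
scene green x [-0.0036  0.0041  0.0094] y [0.042  0.0647 0.0805] z [0.2178 0.2279 0.2319] 51
top blue x [-0.0062 -0.0023  0.0032] y [0.086  0.0904 0.095 ] z [0.2259 0.2302 0.2331] 39
top green x [-0.0384 -0.0001  0.0034] y [0.0746 0.0803 0.1073] z [0.2301 0.2321 0.6184] 24
wp0 step 0.012 0.001 jointratio 0.09 res 0.00 minz fe/wrist/tcp [0.37  0.224 0.172] q [ -37   51   25  -58 -124   40] fe [ 0.71 -0.53  0.37] w [ 0.59 -0.56  0.22]
[0.8,1.1,0,0.2,0,0,0.001,0.8,1.2,0,0.2,0,0,0,0.8,1.1,0,0.2,0,-0.001,0.001,0.8,1.17,0.09,0.11,-0.001,0,0]
```

View pics/c3.png

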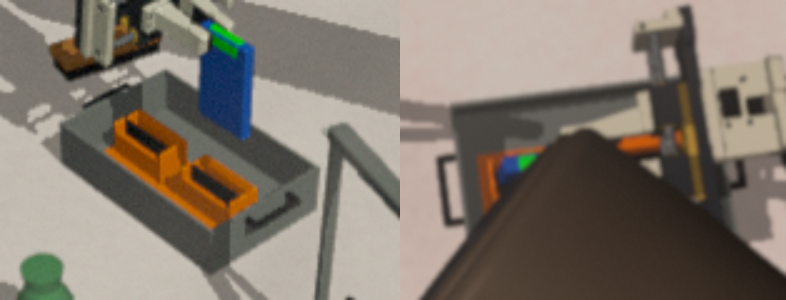

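Emit:
move_arm(
  moves=[0.8,1.1,0,0.2,0,0,0,0.8,1.2,0,0.2,0,0,0,0.8,1.1,0,0.2,0,0,0,0.8,1.2,0.1,0.1,0,0,0,0.8,1.2,0,0.2,0,0,0,0.8,1.0,0,0.1,0,0,0,0.8,0,0,0,0,0,0],
)

```text
clock: 13.95
tool_pos: [0.5394, -0.2011, 0.1473]
orientation: [179.6, 82.1, -82.6]
force: [0.1, -0.3, -1.6]
opening: 0.0138
gripper_force: 30.0
```

```bash
cat > chk.py <<'E'
from path import *
def chk(y,s,phi,zs,n,op=.8):
    st();o=ctrl.get_obs();R=Rt.from_euler('xyz',o['orientation'],degrees=True).as_matrix()
    g=o['tool_pos']-.011*R[:,2];print('bank x,y err,bottom z',((g-TC)@TX).round(4),((g-TC)@TY-.0037-y).round(4),(g[2]-s).round(4))
    run([(*tp(y,0,s+zs,phi),op,n)])
E
python3 -c "
from chk import *
chk(.056-.0284,.099,PH,.030,5)"
```

```text
{'clock': np.float64(13.95), 'joint_pos': array([ -36.4976,   52.8618,   24.273 ,  -57.486 , -122.8091,   41.5686]), 'tool_pos': array([ 0.5394, -0.2011,  0.1473]), 'orientation': array([179.611 ,  82.1024, -82.577 ]), 'force': array([ 0.1349, -0.3362, -1.6012]), 'opening': np.float64(0.0138), 'gripper_force': np.float64(29.9726)}
bank x,y err,bottom z -0.0004 0.0002 0.0498
wp0 step 0.004 0.000 jointratio 0.03 res 0.00 minz fe/wrist/tcp [0.318 0.179 0.127] q [ -36   54   24  -57 -122   43] fe [ 0.72 -0.53  0.32] w [ 0.59 -0.56  0.18]
[0.8,0.4,0,0.1,0,0,0,0.8,0.4,0,0,0,0,0,0.8,0.4,0,0.1,0,0.001,0,0.8,0.4,0,0,0,0,-0.001,0.8,0.37,-0.04,0.05,-0.001,0.001,0]
```

Emit:
move_arm(
  moves=[0.8,0.4,0,0.1,0,0,0,0.8,0.4,0,0,0,0,0,0.8,0.4,0,0.1,0,0,0],
)

```text
clock: 14.25
tool_pos: [0.5397, -0.2013, 0.1382]
orientation: [-178.6, 82.0, -80.7]
force: [1.0, -0.4, 2.6]
opening: 0.0138
gripper_force: 30.0
```

Emit:
move_arm(
  moves=[0.8,0.4,0,0,0,0,0,0.8,0.4,0,0.1,0,0,0],
)

```text
clock: 14.45
tool_pos: [0.5399, -0.2014, 0.1294]
orientation: [-179.0, 81.9, -81.2]
force: [0.2, -0.3, 2.0]
opening: 0.0139
gripper_force: 30.0
```

```bash
python3 -c "
from chk import *
chk(.056-.0284,.099,PH,.012,5)"
```

```text
{'clock': np.float64(14.45), 'joint_pos': array([ -36.3526,   54.12  ,   24.2198,  -56.7833, -121.8726,   43.052 ]), 'tool_pos': array([ 0.5399, -0.2014,  0.1294]), 'orientation': array([-178.9691,   81.9468,  -81.1631]), 'force': array([ 0.187 , -0.342 ,  2.0103]), 'opening': np.float64(0.0139), 'gripper_force': np.float64(29.9703)}
bank x,y err,bottom z -0.0 -0.0001 0.0319
wp0 step 0.004 0.001 jointratio 0.04 res 0.00 minz fe/wrist/tcp [0.297 0.161 0.109] q [ -36   56   24  -56 -121   44] fe [ 0.72 -0.53  0.3 ] w [ 0.59 -0.56  0.16]
[0.8,0.4,0,0.1,0,0,0,0.8,0.4,0,0,0,0,0.001,0.8,0.4,0,0.1,0,0,0,0.8,0.4,0,0,-0.001,0,0.001,0.8,0.37,0,0.09,0,-0.001,0]
```

Emit:
move_arm(
  moves=[0.8,0.4,0,0.1,0,0,0,0.8,0.4,0,0,0,0,0,0.8,0.4,0,0.1,0,0,0],
)

```text
clock: 14.75
tool_pos: [0.5399, -0.201, 0.1167]
orientation: [-179.2, 82.0, -81.4]
force: [2.2, 0.4, 3.3]
opening: 0.014
gripper_force: 30.0
```

Emit:
move_arm(
  moves=[0.8,0.4,0,0,0,0,0,0.8,0.3,0,0,0,0,0],
)

```text
clock: 14.95
tool_pos: [0.54, -0.2018, 0.1097]
orientation: [-179.3, 82.0, -81.5]
force: [2.4, 1.6, 3.2]
opening: 0.014
gripper_force: 30.0
```

```bash
python3 -c "
from chk import *
chk(.056-.0284,.099,PH,.006,3)"
```

```text
{'clock': np.float64(14.95), 'joint_pos': array([ -36.2501,   55.6211,   24.2738,  -56.1582, -121.0247,   44.3468]), 'tool_pos': array([ 0.54  , -0.2018,  0.1097]), 'orientation': array([-179.292 ,   81.9837,  -81.4892]), 'force': array([2.4448, 1.639 , 3.2353]), 'opening': np.float64(0.014), 'gripper_force': np.float64(29.9692)}
bank x,y err,bottom z 0.0001 -0.0006 0.0122
wp0 step 0.002 0.001 jointratio 0.02 res 0.00 minz fe/wrist/tcp [0.29  0.155 0.103] q [ -36   56   24  -56 -121   45] fe [ 0.72 -0.53  0.29] w [ 0.59 -0.56  0.16]
[0.8,0.2,0,0,0,0,0.001,0.8,0.2,0,0.1,-0.001,0,0,0.8,0.21,0.01,0.04,0,0,0.001]
```

Emit:
move_arm(
  moves=[0.8,0.2,0,0,0,0,0,0.8,0.1,0,0,0,0,0],
)

```text
clock: 15.15
tool_pos: [0.54, -0.2022, 0.1076]
orientation: [-179.0, 82.0, -81.2]
force: [1.9, 1.9, 7.8]
opening: 0.014
gripper_force: 30.0
```

Emit:
move_arm(
  moves=[0.8,0.2,0,0,0,0,0,0.8,0,0,0,0,0,0],
)

```text
clock: 15.35
tool_pos: [0.54, -0.2023, 0.1063]
orientation: [-178.7, 82.1, -80.8]
force: [2.2, 2.7, 8.2]
opening: 0.0139
gripper_force: 30.0
```

Emit:
move_arm(
  moves=[0.8,0.2,0,0,0,0,0,0.8,0,0,0,0,0,0],
)

```text
clock: 15.55
tool_pos: [0.54, -0.2025, 0.1052]
orientation: [-178.2, 82.1, -80.4]
force: [1.3, 3.3, 12.5]
opening: 0.0136
gripper_force: 30.0
```

Emit:
move_arm(
  moves=[0.8,0.2,0,0,0,0,0,0.8,0,0,0,0,0,0],
)

```text
clock: 15.75
tool_pos: [0.54, -0.2027, 0.1043]
orientation: [-177.8, 82.1, -79.9]
force: [3.1, 2.8, 17.1]
opening: 0.0139
gripper_force: 30.0
```

```bash
python3 -c "
from chk import *
chk(.056-.0284,.099,PH,.004,3)"
```

```text
{'clock': np.float64(15.75), 'joint_pos': array([ -36.2511,   56.1704,   24.4832,  -56.0379, -121.0226,   44.8718]), 'tool_pos': array([ 0.54  , -0.2027,  0.1043]), 'orientation': array([-177.78  ,   82.1397,  -79.8589]), 'force': array([ 3.1317,  2.7784, 17.0894]), 'opening': np.float64(0.0139), 'gripper_force': np.float64(29.987)}
bank x,y err,bottom z -0.0 -0.0014 0.0068
wp0 step 0.001 0.002 jointratio 0.01 res 0.00 minz fe/wrist/tcp [0.288 0.153 0.101] q [ -36   56   24  -56 -121   45] fe [ 0.72 -0.53  0.29] w [ 0.59 -0.56  0.15]
[0.8,0.1,0,0.1,0,0.001,0.002,0.8,0.1,0,0,0,0.001,0.002,0.8,0.06,0,0.08,0.001,0.001,0.001]
```

Emit:
move_arm(
  moves=[1.6,0,0,0,0,0,0,2.4,0,0,0,0,0,0,3.4,0,0,0,0,0,0,3.4,0,0,0,0,0,0],
)

```text
clock: 16.15
tool_pos: [0.5399, -0.2033, 0.1006]
orientation: [-179.7, 82.0, -81.9]
force: [-0.6, 0.5, 0.0]
opening: 0.0325
gripper_force: 0.0
```

Emit:
move_arm(
  moves=[3.4,0,0,-1,0,0,0,3.4,0,0,-2,0,0,0,3.4,0,0,-2,0,0,0,3.4,-0.2,0,-2,0,0,0,3.4,-1.0,0,-1.5,0,0,0,3.4,-2.5,0,-1,0,0,0,3.4,-3,0,0,0,0,0,3.4,-3,0,0,0,0,0],
)

```text
clock: 16.95
tool_pos: [0.5505, -0.284, 0.2107]
orientation: [-179.8, 82.0, -82.0]
force: [0.4, 0.1, -0.0]
opening: 0.0338
gripper_force: 0.0
```

```bash
cat > bank.py <<'E'
from path import *
def look(tag,yl,yh):
    im,d=snap('scene',tag)
    M=masks(im);P=cloud('scene',d);q=P-TC
    for k in('blue','green'):
        m=M[k]&(d>0)&(abs(q@TX)<.08)&((q@TY)<yh)&((q@TY)>yl)&(P[...,2]>.04)
        if m.sum()>10:
            print(k,'x',np.percentile((q@TX)[m],[3,50,97]).round(4),'y',np.percentile((q@TY)[m],[3,50,97]).round(4),'z',np.percentile(P[...,2][m],[3,50,97]).round(4),m.sum())
            if k=='blue':
                w=P[m];w=w[(w[:,2]>.055)&(w[:,2]<.1)];u,s,v=np.linalg.svd(w-w.mean(0),full_matrices=False);n=v[2]*np.sign(v[2]@TX);print('tilt deg',np.degrees(np.arcsin(n[2])),'yaw',np.degrees(np.arctan2(n@TY,n@TX)))
E
python3 - <<'E'
from bank import *
st();look('s4',0,.14)
hb=np.array([.47,-.05,.30])
o=ctrl.get_obs()
run([(o['tool_pos']+[0,0,.08],gp(0,0,0,0,.0,-60)[1],8.7,4),(np.array([.46,-.10,.33]),gp(0,0,0,0,.0,-20)[1],8.7,9),(np.array([.45,.05,.30]),RL(.1),8.7,6),(dock(.085,.22,-.10,-.01),RL(.44),8.7,8)])
E
```

```text
{'clock': np.float64(16.95), 'joint_pos': array([ -41.2525,   53.3565,   36.5756,  -61.723 , -132.4943,   31.6561]), 'tool_pos': array([ 0.5505, -0.284 ,  0.2107]), 'orientation': array([-179.7938,   81.9868,  -82.0215]), 'force': array([ 0.4241,  0.1324, -0.0019]), 'opening': np.float64(0.0338), 'gripper_force': np.float64(0.0)}
blue x [-0.0021  0.0073  0.0104] y [0.0345 0.0753 0.0986] z [0.052  0.0839 0.12  ] 359
tilt deg -0.7148798260533895 yaw 2.1699153339982598
green x [-0.0051  0.0033  0.0103] y [0.0439 0.0657 0.0802] z [0.1072 0.1194 0.124 ] 50
wp0 step 0.020 0.120 jointratio 0.50 res 0.00 minz fe/wrist/tcp [0.485 0.325 0.237] q [ -42   34   26  -52 -113   25] fe [ 0.59 -0.53  0.63] w [ 0.5  -0.6   0.48]
wp1 step 0.023 0.078 jointratio 0.65 res 0.00 minz fe/wrist/tcp [0.654 0.51  0.301] q [ -6   1  -6 -20 -82  -1] fe [ 0.47 -0.05  0.74] w [ 0.44 -0.22  0.68]
wp2 step 0.026 0.060 jointratio 0.74 res 0.00 minz fe/wrist/tcp [0.654 0.668 0.3  ] q [ 35  -7 -25   4 -68 -46] fe [0.3  0.21 0.65] w [0.41 0.06 0.67]
wp3 step 0.032 0.042 jointratio 0.66 res 0.00 minz fe/wrist/tcp [0.445 
[... 211 characters left out ...]
1,0.094,0.027,8.7,-1.3,1.3,1.4,0,0.078,0,8.7,-1.4,1.3,1.3,0,0.077,0,8.7,-1.4,1.3,1.2,0,0.078,0,8.7,-1.5,1.3,1.1,0,0.077,0]
[8.7,-1.6,1.4,1,0,0.078,0,8.7,-1.7,1.3,0.8,0,0.077,0,8.7,-1.8,1.4,0.7,0,0.078,0,8.7,-1.8,1.3,0.6,0,0.077,0,8.7,-1.88,1.39,0.45,0,0.078,0,8.7,-2.1,0.6,1.3,0.016,0.058,-0.003,8.7,-2.2,0.6,1.2,0.017,0.058,-0.003,8.7,-2.3,0.6,1,0.016,0.058,-0.003]
[8.7,-2.3,0.6,0.9,0.017,0.058,-0.003,8.7,-2.4,0.6,0.7,0.016,0.058,-0.003,8.7,-2.37,0.59,0.63,0.017,0.058,-0.003,8.7,-2.9,0.7,1.3,0.042,0,0,8.7,-2.9,0.8,1.3,0.043,0,0,8.7,-2.9,0.9,1.3,0.042,0,0,8.7,-2.9,0.9,1.2,0.043,0,0,8.7,-2.8,1,1.2,0.042,0,0]
[8.7,-2.9,1,1.1,0.043,0,0,8.7,-2.8,1.1,1.1,0.042,0,0,8.7,-2.85,1.06,1.06,0.043,0.001,0]
```

View pics/s4.png

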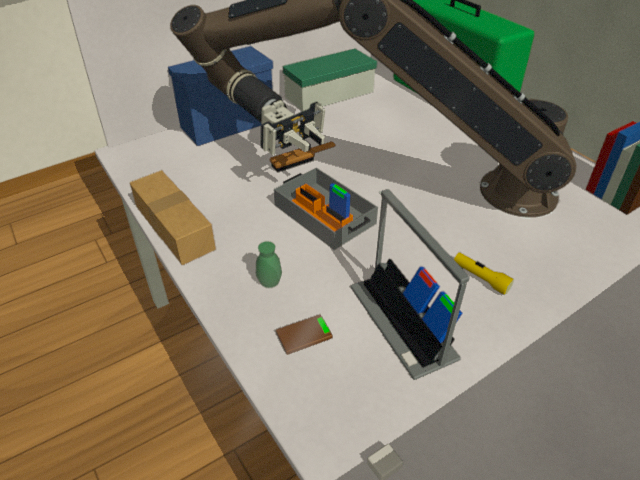

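First bank stands upright in the +y pocket at about (340,200). The red bank (425,290) and the second green bank (443,315) are still docked. Next is the +y bay.

Emit:
move_arm(
  moves=[8.7,-2,0,-0.3,0.071,0.094,0.026,8.7,-1.9,0,-0.5,0.071,0.094,0.026,8.7,-1.9,0,-0.6,0.07,0.094,0.026,8.7,-1.8,0,-0.9,0.071,0.094,0.027,8.7,-1.3,1.3,1.4,0,0.078,0,8.7,-1.4,1.3,1.3,0,0.077,0,8.7,-1.4,1.3,1.2,0,0.078,0,8.7,-1.5,1.3,1.1,0,0.077,0],
)

```text
clock: 17.8
tool_pos: [0.5119, -0.2031, 0.3068]
orientation: [179.6, 42.2, -99.7]
force: [-0.2, 1.1, 1.0]
opening: 0.0866
gripper_force: 0.0
```

Emit:
move_arm(
  moves=[8.7,-1.6,1.4,1,0,0.078,0,8.7,-1.7,1.3,0.8,0,0.077,0,8.7,-1.8,1.4,0.7,0,0.078,0,8.7,-1.8,1.3,0.6,0,0.077,0,8.7,-1.9,1.4,0.5,0,0.078,0,8.7,-2.1,0.6,1.3,0.016,0.058,-0.003,8.7,-2.2,0.6,1.2,0.017,0.058,-0.003,8.7,-2.3,0.6,1,0.016,0.058,-0.003],
)

```text
clock: 18.6
tool_pos: [0.4554, -0.0233, 0.3116]
orientation: [-177.3, 10.2, -99.2]
force: [-0.1, 0.5, 0.3]
opening: 0.0873
gripper_force: 0.0
```

Emit:
move_arm(
  moves=[8.7,-2.3,0.6,0.9,0.017,0.058,-0.003,8.7,-2.4,0.6,0.7,0.016,0.058,-0.003,8.7,-2.4,0.6,0.6,0.017,0.058,-0.003,8.7,-2.9,0.7,1.3,0.042,0,0,8.7,-2.9,0.8,1.3,0.043,0,0,8.7,-2.9,0.9,1.3,0.042,0,0,8.7,-2.9,0.9,1.2,0.043,0,0,8.7,-2.8,1,1.2,0.042,0,0],
)

```text
clock: 19.4
tool_pos: [0.4432, 0.2004, 0.2277]
orientation: [-162.3, 0.4, -99.3]
force: [0.4, 0.1, -0.6]
opening: 0.0868
gripper_force: 0.0
```

```bash
sed -i 's/X0,Y0=.571/X0,Y0=.572/' p.py; cat > t5.py <<'E'
from fit import *
# choose phi, off and sg for + bay; check lift, lean, out
for off,phi in((-.008,0),(-.004,4),(-.008,4)):
  for nm,sg,n,th in(('in',.073,-.022,.44),('grasp',.073,0,.44),('lift',.107,0,.44),('out',.15,-.03,.56)):
    k=ik(*gp(.085,sg,n,off,th,phi),n=16);print(off,phi,nm,[x.round(0).astype(int).tolist() for x in k])
E
python3 t5.py; python3 - <<'E'
from path import *
st()
g=lambda s,n,th=.44,ph=0,off=-.008:gp(.085,s,n,off,th,ph)
run([(*g(.231,-.10),8.7,4),(*g(.161,-.022),8.7,5),(*g(.073,-.022),8.7,7)])
E
```

```text
-0.008 0 in [[39, 16, -53, 79, -19, -123]]
-0.008 0 grasp [[39, 16, -50, 73, -20, -117]]
-0.008 0 lift [[45, 13, -48, 58, -24, -108]]
-0.008 0 out [[47, 8, -56, 77, -27, -127]]
-0.004 4 in [[46, 18, -49, 65, -25, -116]]
-0.004 4 grasp [[45, 18, -47, 61, -26, -112]]
-0.004 4 lift [[49, 15, -45, 52, -30, -105]]
-0.004 4 out [[53, 10, -53, 66, -33, -122]]
-0.008 4 in [[45, 18, -50, 66, -25, -116]]
-0.008 4 grasp [[45, 18, -47, 62, -26, -112]]
-0.008 4 lift [[49, 15, -45, 53, -30, -105]]
-0.008 4 out [[52, 10, -53, 67, -33, -122]]
{'clock': np.float64(19.4), 'joint_pos': array([ 59.7728,  -5.9233, -42.2468,  21.9032, -48.9498, -82.9762]), 'tool_pos': array([0.4432, 0.2004, 0.2277]), 'orientation': array([-162.3194,    0.4083,  -99.3352]), 'force': array([ 0.4429,  0.1399, -0.5526]), 'opening': np.float64(0.0868), 'gripper_force': np.float64(0.0)}
wp0 step 0.024 0.033 jointratio 0.50 res 0.00 minz fe/wrist/tcp [0.446 0.523 0.188] q [  68    0  -50   39  -41 -108] fe [0.11 0.28 0.45] w [0.28 0.31 0.52]
wp1 step 0.021 0.000 jointratio 0.34 res 0.00 minz fe/wrist/tcp [0.414 0.493 0.158] q [  53    8  -47   47  -31 -103] fe [0.21 0.28 0.41] w [0.38 0.3  0.49]
wp2 step 0.013 0.000 jointratio 0.53 res 0.00 minz fe/wrist/tcp [0.345 0.414 0.079] q [  39   16  -53   78  -19 -123] fe [0.26 0.21 0.35] w [0.42 0.29 0.41]
[8.7,-2.1,0.7,0.8,0.033,0.002,-0.001,8.7,-2.1,0.7,0.8,0.033,0.002,0,8.7,-2.1,0.8,0.8,0.033,0.001,-0.001,8.7,-2.11,0.77,0.71,0.032,0.002,0,8.7,0,-1.6,1.4,0,0,0,8.7,0,-1.6,1.4,0,0,0,8.7,0,-1.5,1.4,0,0,0,8.7,0,-1.6,1.4,0,0,0]
[8.7,-0.01,-1.51,1.4,0,0,0,8.7,0,0,1.3,0,0,0,8.7,0,0,1.2,0,0,0,8.7,0,0,1.3,0,0,0,8.7,0,0,1.2,0,0,0,8.7,0,0,1.3,0,0,0,8.7,0,0,1.2,0,0,0,8.7,0,0,1.3,0,0,0]
```

Emit:
move_arm(
  moves=[8.7,-2.1,0.7,0.8,0.033,0.002,0,8.7,-2.1,0.7,0.8,0.033,0.002,0,8.7,-2.1,0.8,0.8,0.033,0.001,-0.001,8.7,-2.1,0.8,0.7,0.032,0.002,0,8.7,0,-1.6,1.4,0,0,0,8.7,0,-1.6,1.4,0,0,0,8.7,0,-1.5,1.4,0,0,0,8.7,0,-1.6,1.4,0,0,0],
)

```text
clock: 20.2
tool_pos: [0.5207, 0.2713, 0.164]
orientation: [-154.9, -0.1, -99.5]
force: [-0.1, 0.6, 0.9]
opening: 0.0871
gripper_force: 0.0
```

Emit:
move_arm(
  moves=[8.7,0,-1.5,1.4,0,0,0,8.7,0,0,0,0,0,0,8.7,0,0,0,0,0,0],
)

```text
clock: 20.5
tool_pos: [0.5393, 0.2674, 0.1574]
orientation: [-154.9, -0.1, -99.5]
force: [-0.9, 0.2, 0.8]
opening: 0.0872
gripper_force: 0.0
```

```bash
python3 - <<'E'
from path import *
st()
g=lambda s,n,th=.44,ph=0,off=-.008:gp(.085,s,n,off,th,ph)
run([(*g(.11,-.022),8.7,4),(*g(.072,-.022),8.7,4)])
E
```

```text
{'clock': np.float64(20.5), 'joint_pos': array([  53.2395,    8.3477,  -46.8484,   46.397 ,  -31.4304, -102.255 ]), 'tool_pos': array([0.5393, 0.2674, 0.1574]), 'orientation': array([-154.9449,   -0.1412,  -99.5398]), 'force': array([-0.8903,  0.1649,  0.8305]), 'opening': np.float64(0.0872), 'gripper_force': np.float64(0.0)}
wp0 step 0.013 0.001 jointratio 0.39 res 0.00 minz fe/wrist/tcp [0.371 0.447 0.112] q [  46   13  -51   62  -24 -112] fe [0.23 0.25 0.37] w [0.41 0.29 0.45]
wp1 step 0.009 0.000 jointratio 0.42 res 0.00 minz fe/wrist/tcp [0.345 0.412 0.078] q [  38   16  -53   79  -19 -124] fe [0.26 0.21 0.34] w [0.42 0.29 0.41]
[8.7,-0.1,0,1.2,0.001,-0.001,0,8.7,-0.1,0,1.3,0.001,-0.001,-0.001,8.7,0,0,1.2,0,-0.001,0,8.7,-0.07,-0.01,1.3,0.001,-0.001,-0.001,8.7,0,0,0.9,0,0,0,8.7,0,0,1,0,0,0,8.7,0,0,0.9,0,0,0,8.7,0,0.01,1,0,0,0]
```

Emit:
move_arm(
  moves=[8.7,-0.1,0,1.2,0.001,-0.001,0,8.7,-0.1,0,1.3,0.001,-0.001,0,8.7,0,0,1.2,0,-0.001,0,8.7,-0.1,0,1.3,0.001,-0.001,0,8.7,0,0,0.9,0,0,0,8.7,0,0,1,0,0,0,8.7,0,0,0.9,0,0,0,8.7,0,0,1,0,0,0],
)

```text
clock: 21.3
tool_pos: [0.5761, 0.2656, 0.0784]
orientation: [-154.7, 0.1, -99.3]
force: [-0.0, -0.2, 0.4]
opening: 0.0871
gripper_force: 0.0
```

```bash
python3 - <<'E'
from path import *
st()
g=lambda s,n,th=.44,ph=0,off=-.008:gp(.085,s,n,off,th,ph)
run([(*g(.072,0),8.7,4)])
E
```

```text
{'clock': np.float64(21.3), 'joint_pos': array([  38.5379,   16.012 ,  -52.8031,   79.6169,  -18.6835, -124.0301]), 'tool_pos': array([0.5761, 0.2656, 0.0784]), 'orientation': array([-154.7091,    0.1444,  -99.2902]), 'force': array([-0.0359, -0.1646,  0.3801]), 'opening': np.float64(0.0871), 'gripper_force': np.float64(0.0)}
wp0 step 0.006 0.001 jointratio 0.16 res 0.00 minz fe/wrist/tcp [0.346 0.415 0.081] q [  39   17  -50   73  -19 -118] fe [0.27 0.22 0.35] w [0.44 0.29 0.42]
[8.7,0,-0.6,0,0,0.001,0,8.7,0.1,-0.5,0,0,0.001,0,8.7,0,-0.6,0,-0.001,0,0,8.7,0.07,-0.55,0.09,0,0.001,0]
```

Emit:
move_arm(
  moves=[7.5,0,-0.6,0,0,0.001,0,6.5,0.1,-0.5,0,0,0.001,0,5.5,0,-0.6,0,0,0,0,4,0.1,-0.5,0,0,0.001,0,2.4,0,0,0,0,0,0,1.9,0,0,0,0,0,0,1.8,0,0,0,0,0,0,1.8,0,0,0,0,0,0],
)

```text
clock: 22.1
tool_pos: [0.5952, 0.2596, 0.087]
orientation: [-154.8, -0.1, -99.4]
force: [0.2, 0.1, -0.2]
opening: 0.0285
gripper_force: 0.0
```

Emit:
move_arm(
  moves=[0.8,0,0,0,0,0,0,0.8,0,0,0,0,0,0,0.8,0,0,0,0,0,0,0.8,0,0,0,0,0,0],
)

```text
clock: 22.5
tool_pos: [0.5961, 0.2595, 0.0877]
orientation: [-154.7, -0.1, -99.4]
force: [4.1, -1.1, 1.7]
opening: 0.0137
gripper_force: 30.0
```

```bash
cat > lift.py <<'E'
from path import *
st();o=ctrl.get_obs();p=o['tool_pos'];R=Rt.from_euler('xyz',o['orientation'],degrees=True).as_matrix()
g=p-.011*R[:,2]-(X0*DX+Y0*DY+.032*Z);print('s n y',g@S,g@N,g@DY)
def lean(p,R,piv,a): # rotate about dock Y through pivot, top towards robot by a rad
    Q=Rt.from_rotvec(-a*DY);return piv+Q.apply(p-piv),Q.as_matrix()@R
E
python3 - <<'E'
from lift import *
up=(p+S*.034,R)
piv=X0*DX+(Y0+.085)*DY+.032*Z+S*.05-N*.0075
l1=lean(*up,piv,.12)
S2=Rt.from_rotvec(-.12*DY).apply(S)
run([(*up,.8,7),(*l1,.8,4),(l1[0]+S2*.05,l1[1],.8,5)])
E
```

```text
{'clock': np.float64(22.5), 'joint_pos': array([  39.1193,   16.4461,  -50.2937,   72.9988,  -19.5973, -117.6971]), 'tool_pos': array([0.5961, 0.2595, 0.0877]), 'orientation': array([-154.72  ,   -0.0569,  -99.4455]), 'force': array([ 4.0564, -1.098 ,  1.7323]), 'opening': np.float64(0.0137), 'gripper_force': np.float64(29.9706)}
s n y 0.07244893603552188 0.00022462866921301182 0.07594133646810343
wp0 step 0.005 0.000 jointratio 0.19 res 0.00 minz fe/wrist/tcp [0.353 0.427 0.092] q [  45   13  -48   59  -24 -108] fe [0.25 0.26 0.38] w [0.43 0.29 0.45]
wp1 step 0.001 0.030 jointratio 0.71 res 0.00 minz fe/wrist/tcp [0.357 0.43  0.117] q [  36   12  -55   93  -23 -135] fe [0.25 0.18 0.36] w [0.38 0.3  0.43]
wp2 step 0.010 0.000 jointratio 0.36 res 0.00 minz fe/wrist/tcp [0.363 0.438 0.125] q [  47    8  -54   72  -28 -122] fe [0.2  0.22 0.39] w [0.36 0.3  0.47]
[0.8,0,0,-0.5,0,0,0,0.8,0,0,-0.5,0,0,0,0.8,0,0,-0.5,0,0,0,0.8,0,0,-0.5,0,0,0,0.8,0,0,-0.5,0,0,0,0.8,0,0,-0.4,0,0,0,0.8,0.01,0,-0.5,0,0,0,0.8,0,0.1,0,0.03,0,0]
[0.8,0,0.1,0,0.03,0,0,0.8,0,0.2,0,0.03,0,0,0.8,0,0.14,-0.09,0.03,0,0,0.8,0,0,-1,0,0,0,0.8,0,0,-1,0,0,0,0.8,0,0,-1,0,0,0,0.8,0,0,-1,0,0,0,0.8,0,-0.01,-1,0,0,0]
```

Emit:
move_arm(
  moves=[0.8,0,0,-0.5,0,0,0,0.8,0,0,-0.5,0,0,0,0.8,0,0,-0.5,0,0,0,0.8,0,0,-0.5,0,0,0,0.8,0,0,-0.5,0,0,0,0.8,0,0,-0.5,0,0,0,0.8,0,0,-0.5,0,0,0,0.8,0,0,0,0,0,0],
)

```text
clock: 23.3
tool_pos: [0.5811, 0.2622, 0.1197]
orientation: [-154.7, -0.0, -99.4]
force: [3.7, -1.8, 4.1]
opening: 0.0139
gripper_force: 30.0
```

```bash
python3 - <<'E'
from lift import *
piv=X0*DX+(Y0+.085)*DY+.032*Z+S*.05-N*.0075
l1=lean(p,R,piv,.11)
S2=Rt.from_rotvec(-.11*DY).apply(S);N2=Rt.from_rotvec(-.11*DY).apply(N)
run([(*l1,.8,6),(l1[0]+S2*.03,l1[1],.8,4)])
# clearance: body near top corner and bar measured from clouds
for nm in('scene','top'):
    z=np.load(f'/tmp/{nm}.npz')
E
```

```text
{'clock': np.float64(23.3), 'joint_pos': array([  45.4219,   13.395 ,  -48.1471,   58.3807,  -24.2342, -108.0552]), 'tool_pos': array([0.5811, 0.2622, 0.1197]), 'orientation': array([-154.7205,   -0.0428,  -99.4237]), 'force': array([ 3.6674, -1.7957,  4.0941]), 'opening': np.float64(0.0139), 'gripper_force': np.float64(29.9638)}
s n y 0.10786936334837118 6.390947705111226e-05 0.07615025624619698
wp0 step 0.001 0.018 jointratio 0.45 res 0.00 minz fe/wrist/tcp [0.359 0.433 0.117] q [  37   12  -55   90  -23 -132] fe [0.24 0.19 0.36] w [0.39 0.29 0.43]
wp1 step 0.007 0.000 jointratio 0.28 res 0.00 minz fe/wrist/tcp [0.363 0.439 0.124] q [  44   10  -54   77  -26 -125] fe [0.22 0.21 0.38] w [0.37 0.3  0.46]
[0.8,0,0.1,0,0.018,0,0,0.8,0,0.1,0,0.018,0,0,0.8,0,0.1,0,0.018,0,0,0.8,0,0.1,0,0.019,0,0,0.8,0,0.1,0,0.018,0,0,0.8,0,0.01,-0.08,0.019,0,0,0.8,0,0,-0.7,0,0,0,0.8,0,0,-0.8,0,0,0]
[0.8,0,0,-0.7,0,0,0,0.8,0,0,-0.8,0,0,0]
```

Emit:
move_arm(
  moves=[0.8,0,0.1,0,0.018,0,0,0.8,0,0.1,0,0.018,0,0,0.8,0,0.1,0,0.018,0,0],
)

```text
clock: 23.6
tool_pos: [0.5788, 0.263, 0.1184]
orientation: [-151.6, -0.0, -99.4]
force: [7.7, -2.4, 4.3]
opening: 0.0139
gripper_force: 30.0
```

Emit:
move_arm(
  moves=[0.8,0,0.1,0,0.019,0,0,0.8,0,0.1,0,0.018,0,0,0.8,0,0,-0.1,0.019,0,0,0.8,0,0,0,0,0,0],
)

```text
clock: 24.0
tool_pos: [0.5763, 0.2628, 0.1177]
orientation: [-148.4, -0.1, -99.4]
force: [3.2, 1.1, 2.6]
opening: 0.014
gripper_force: 30.0
```

```bash
python3 - <<'E'
from lift import *
b=-R[:,2];nn=-R[:,1] # body axis (up), +N side
gp_=p-.011*R[:,2];O=X0*DX+Y0*DY+.032*Z
for d in(.047,.097):
    c=gp_+b*d+nn*.0965-O;print('corner dock x,z',((c@DX)*1000).round(1),(c[2]*1000+32).round(1))
S2=b
run([(p+S2*.03,R,.8,4),(p+S2*.06,R,.8,4)])
snap('scene','s5')
E
```

```text
{'clock': np.float64(24.0), 'joint_pos': array([  37.35  ,   12.3756,  -54.9005,   90.2271,  -22.4842, -132.4093]), 'tool_pos': array([0.5763, 0.2628, 0.1177]), 'orientation': array([-148.3946,   -0.0556,  -99.4232]), 'force': array([3.1864, 1.0663, 2.5591]), 'opening': np.float64(0.014), 'gripper_force': np.float64(29.9663)}
s n y 0.1081223916769476 -0.006372648170093745 0.07590308528940597
corner dock x,z 5.7 217.7
corner dock x,z -20.5 260.3
wp0 step 0.007 0.000 jointratio 0.28 res 0.00 minz fe/wrist/tcp [0.363 0.439 0.124] q [  44   10  -54   77  -26 -125] fe [0.22 0.21 0.38] w [0.37 0.3  0.46]
wp1 step 0.007 0.000 jointratio 0.24 res 0.00 minz fe/wrist/tcp [0.38  0.464 0.149] q [  50    7  -53   66  -30 -118] fe [0.2  0.23 0.4 ] w [0.35 0.3  0.48]
[0.8,0,0,-0.7,0,0,0,0.8,0,0,-0.8,0,0,0,0.8,0,0,-0.7,0,0,0,0.8,0,0,-0.8,0,0,0,0.8,0,0,-0.7,0,0,0,0.8,0,0,-0.8,0,0,0,0.8,0,0,-0.8,0,0,0,0.8,0,0,-0.7,0,0,0]
```

```bash
python3 -c "
import cv2
i=cv2.imread('pics/s5.png');cv2.imwrite('pics/c5.png',cv2.resize(i[150:380,340:520],(470,600),interpolation=cv2.INTER_CUBIC))"
```

```text
(no output)
```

View pics/c5.png

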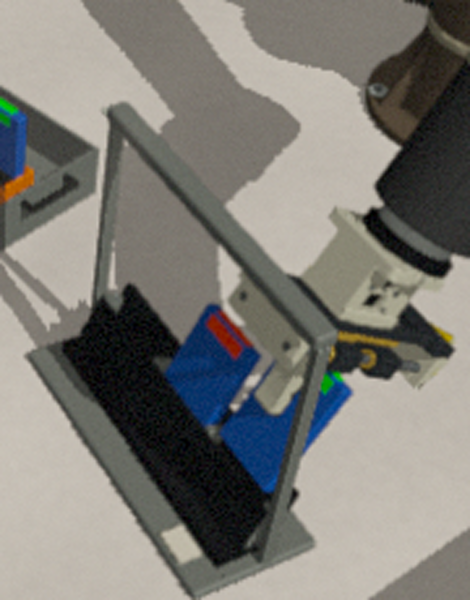

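The bank is leaned out, and the body corner sits about 5 mm in front of the bar (crop 330,340). I'll continue lifting along the new lean.

Emit:
move_arm(
  moves=[0.8,0,0,-0.7,0,0,0,0.8,0,0,-0.8,0,0,0,0.8,0,0,-0.7,0,0,0,0.8,0,0,-0.8,0,0,0],
)

```text
clock: 24.45
tool_pos: [0.5591, 0.2651, 0.1416]
orientation: [-148.6, -0.1, -99.4]
force: [-0.9, -0.9, -1.2]
opening: 0.0137
gripper_force: 30.0
```

Emit:
move_arm(
  moves=[0.8,0,0.2,-0.7,0,0,0,0.8,0,0.4,-0.8,0,0,0,0.8,0,0.6,-0.8,0,0,0,0.8,0,0.8,-0.7,0,0,0],
)

```text
clock: 24.85
tool_pos: [0.5268, 0.2707, 0.1571]
orientation: [-148.6, -0.1, -99.4]
force: [0.1, -0.0, -2.2]
opening: 0.0142
gripper_force: 30.0
```

```bash
python3 - <<'E'
from lift import *
# bank centre is +8 mm(DY) of grasp... grasp y=.076 vs bank .085 -> bank +9 mm along -x_t
B=lambda z,x=0:tp(-.056-.009,x,.0724+z,0)
p1=p-R[:,2]*.04-N*.08
run([(p1,R,.8,4),(np.array([.43,.12,.28]),RL(.25),.8,6),(np.array([.46,-.12,.30]),RL(.0),.8,9),(*B(.16),.8,7),(*B(.12),.8,3)])
E
```

```text
{'clock': np.float64(24.85), 'joint_pos': array([  50.8976,    6.7006,  -54.9776,   68.4993,  -29.1727, -121.936 ]), 'tool_pos': array([0.5268, 0.2707, 0.1571]), 'orientation': array([-148.5828,   -0.1037,  -99.396 ]), 'force': array([ 0.1057, -0.0418, -2.2035]), 'opening': np.float64(0.0142), 'gripper_force': np.float64(29.9876)}
s n y 0.1650316043340927 -0.03490653997209726 0.07568500579258908
wp0 step 0.023 0.000 jointratio 0.51 res 7.50 minz fe/wrist/tcp [0.389 0.472 0.157] q [  67    2  -58   57  -37 -126] fe [0.1  0.23 0.4 ] w [0.24 0.32 0.47]
wp1 step 0.034 0.050 jointratio 0.85 res 0.00 minz fe/wrist/tcp [0.421 0.503 0.178] q [ 52 -12 -37  15 -59 -68] fe [0.18 0.23 0.59] w [0.34 0.13 0.64]
wp2 step 0.027 0.028 jointratio 0.54 res 0.00 minz fe/wrist/tcp [0.606 0.643 0.282] q [  9  -1 -17   0 -74 -19] fe [0.43 0.07 0.67] w [ 0.46 -0.12  0.67]
wp3 step 0.032 0.043 jointratio 0.48 res 0.00 minz fe/wrist/tcp [0.591 0.591 0.221] q [-11  17  -6   0 -67  19] fe [ 0.59 -0.12  0.59] w [ 0.55 -0.3   0.59]
wp4 step 0.013 0.000 jointratio 0.13 res 0.00 minz fe/wrist/tcp [0.551 0.551 0.181
[... 158 characters left out ...]
8,2.7,-1.4,-1.6,-0.05,0,0,0.8,2.8,-1.3,-1.6,-0.05,0,0,0.8,2.7,-1.2,-1.7,-0.05,0,0,0.8,2.8,-1.1,-1.7,-0.049,-0.001,0]
[0.8,2.7,-1.1,-1.8,-0.05,0,0,0.8,2.76,-0.95,-1.83,-0.049,-0.001,0,0.8,2.6,-0.8,0,-0.028,0,0,0.8,2.6,-0.8,-0.1,-0.028,0,0,0.8,2.6,-0.8,-0.1,-0.028,0,0,0.8,2.6,-0.8,-0.1,-0.028,0,0,0.8,2.6,-0.8,-0.1,-0.028,0,0,0.8,2.5,-0.8,-0.1,-0.028,0,0]
[0.8,2.6,-0.8,-0.2,-0.027,0,0,0.8,2.5,-0.7,-0.2,-0.028,0,0,0.8,2.6,-0.76,-0.13,-0.027,0,0,0.8,2.4,-1.8,1.1,0,0,-0.043,0.8,2.4,-1.6,1.1,0,0,-0.043,0.8,2.5,-1.5,1.1,0,0,-0.043,0.8,2.6,-1.4,1.1,0,0,-0.043,0.8,2.6,-1.3,1.2,0,0,-0.043]
[0.8,2.7,-1.3,1.1,0,0,-0.043,0.8,2.78,-1.08,1.17,0,0,-0.043,0.8,0,0,1.3,0,0,0,0.8,0,0,1.3,0,0,0,0.8,0,0,1.4,0,0,0]
```

```bash
python3 - <<'E'
from lift import *
B=lambda z,x=0:tp(-.056-.009,x,.0724+z,0)
p1=p+Z*.035-DX*.045
run([(p1,RL(.46),.8,4),(np.array([.43,.12,.28]),RL(.25),.8,6),(np.array([.46,-.12,.30]),RL(.0),.8,9),(*B(.16),.8,7),(*B(.12),.8,3)])
E
```

```text
{'clock': np.float64(24.85), 'joint_pos': array([  50.8976,    6.7006,  -54.9776,   68.4993,  -29.1727, -121.936 ]), 'tool_pos': array([0.5268, 0.2707, 0.1571]), 'orientation': array([-148.5828,   -0.1037,  -99.396 ]), 'force': array([ 0.1057, -0.0418, -2.2035]), 'opening': np.float64(0.0142), 'gripper_force': np.float64(29.9876)}
s n y 0.1650316043340927 -0.03490653997209726 0.07568500579258908
wp0 step 0.014 0.022 jointratio 0.63 res 0.00 minz fe/wrist/tcp [0.4   0.485 0.166] q [  62    2  -48   43  -39 -105] fe [0.15 0.28 0.44] w [0.32 0.3  0.52]
wp1 step 0.031 0.035 jointratio 0.55 res 0.00 minz fe/wrist/tcp [0.466 0.544 0.207] q [ 52 -12 -37  15 -59 -68] fe [0.18 0.23 0.59] w [0.34 0.13 0.64]
wp2 step 0.027 0.028 jointratio 0.54 res 0.00 minz fe/wrist/tcp [0.606 0.643 0.282] q [  9  -1 -17   0 -74 -19] fe [0.43 0.07 0.67] w [ 0.46 -0.12  0.67]
wp3 step 0.032 0.043 jointratio 0.48 res 0.00 minz fe/wrist/tcp [0.591 0.591 0.221] q [-11  17  -6   0 -67  19] fe [ 0.59 -0.12  0.59] w [ 0.55 -0.3   0.59]
wp4 step 0.013 0.000 jointratio 0.13 res 0.00 minz fe/wrist/tcp [0.551 0.551 0.181
[... 191 characters left out ...]
1,0,0.8,2.7,-0.3,-1.5,-0.035,0,0,0.8,2.7,-0.2,-1.5,-0.035,0,0,0.8,2.8,-0.1,-1.5,-0.035,0,0,0.8,2.7,-0.1,-1.5,-0.035,0,0]
[0.8,2.8,-0.1,-1.6,-0.035,0,0,0.8,2.74,0.04,-1.52,-0.035,0,0,0.8,2.6,-0.8,0,-0.028,0,0,0.8,2.6,-0.8,-0.1,-0.028,0,0,0.8,2.6,-0.8,-0.1,-0.028,0,0,0.8,2.6,-0.8,-0.1,-0.028,0,0,0.8,2.6,-0.8,-0.1,-0.028,0,0,0.8,2.5,-0.8,-0.1,-0.028,0,0]
[0.8,2.6,-0.8,-0.2,-0.027,0,0,0.8,2.5,-0.7,-0.2,-0.028,0,0,0.8,2.59,-0.76,-0.12,-0.027,0,0,0.8,2.4,-1.8,1.1,0,0,-0.043,0.8,2.4,-1.6,1.1,0,0,-0.043,0.8,2.5,-1.5,1.1,0,0,-0.043,0.8,2.6,-1.4,1.1,0,0,-0.043,0.8,2.6,-1.3,1.2,0,0,-0.043]
[0.8,2.7,-1.2,1.1,0,0,-0.043,0.8,2.79,-1.17,1.16,0,0,-0.042,0.8,0,0,1.3,0,0,0,0.8,0,0,1.4,0,0,0,0.8,0,0,1.3,0,0,0]
```

Emit:
move_arm(
  moves=[0.8,0,0.5,-1.3,-0.022,0,0,0.8,0,0.5,-1.3,-0.022,0,0,0.8,0,0.6,-1.3,-0.022,0,0,0.8,0,0.6,-1.4,-0.022,0,0,0.8,2.7,-0.3,-1.5,-0.035,0,0,0.8,2.7,-0.2,-1.5,-0.035,0,0,0.8,2.8,-0.1,-1.5,-0.035,0,0,0.8,2.7,-0.1,-1.5,-0.035,0,0],
)

```text
clock: 25.65
tool_pos: [0.4466, 0.1727, 0.2507]
orientation: [-161.7, -0.1, -99.3]
force: [1.7, -0.4, -1.3]
opening: 0.0139
gripper_force: 30.0
```

Emit:
move_arm(
  moves=[0.8,2.8,-0.1,-1.6,-0.035,0,0,0.8,2.7,0,-1.5,-0.035,0,0,0.8,2.6,-0.8,0,-0.028,0,0,0.8,2.6,-0.8,-0.1,-0.028,0,0,0.8,2.6,-0.8,-0.1,-0.028,0,0,0.8,2.6,-0.8,-0.1,-0.028,0,0,0.8,2.6,-0.8,-0.1,-0.028,0,0,0.8,2.5,-0.8,-0.1,-0.028,0,0],
)

```text
clock: 26.45
tool_pos: [0.4506, -0.0405, 0.2944]
orientation: [-175.3, -0.0, -99.4]
force: [0.5, 0.6, -1.9]
opening: 0.0139
gripper_force: 30.0
```

Emit:
move_arm(
  moves=[0.8,2.6,-0.8,-0.2,-0.027,0,0,0.8,2.5,-0.7,-0.2,-0.028,0,0,0.8,2.6,-0.8,-0.1,-0.027,0,0,0.8,2.4,-1.8,1.1,0,0,-0.043,0.8,2.4,-1.6,1.1,0,0,-0.043,0.8,2.5,-1.5,1.1,0,0,-0.043,0.8,2.6,-1.4,1.1,0,0,-0.043,0.8,2.6,-1.3,1.2,0,0,-0.043],
)

```text
clock: 27.25
tool_pos: [0.5273, -0.2507, 0.2442]
orientation: [-180.0, -0.0, -87.0]
force: [0.4, 0.4, -1.4]
opening: 0.0136
gripper_force: 30.0
```

Emit:
move_arm(
  moves=[0.8,2.7,-1.2,1.1,0,0,-0.043,0.8,2.8,-1.2,1.2,0,0,-0.042,0.8,0,0,1.3,0,0,0,0.8,0,0,1.4,0,0,0,0.8,0,0,0,0,0,0,0.8,0,0,0,0,0,0],
)

```text
clock: 27.85
tool_pos: [0.555, -0.3026, 0.1958]
orientation: [-179.9, -0.1, -82.2]
force: [0.1, -0.0, -1.3]
opening: 0.0138
gripper_force: 30.0
```

```bash
python3 - <<'E'
from bank import *
from chk import chk
look('s6',-.14,.0)
chk(-.056-.009,.0724,0,.052,6)
E
```

```text
blue x [-0.0011  0.0076  0.011 ] y [-0.0783 -0.0334 -0.0173] z [0.1412 0.1788 0.2446] 396bank.py:10: RuntimeWarning: Mean of empty slice.
  w=P[m];w=w[(w[:,2]>.055)&(w[:,2]<.1)];u,s,v=np.linalg.svd(w-w.mean(0),full_matrices=False);n=v[2]*np.sign(v[2]@TX);print('tilt deg',np.degrees(np.arcsin(n[2])),'yaw',np.degrees(np.arctan2(n@TY,n@TX)))
  ret = um.true_divide(
Traceback (most recent call last):
  File "bank.py", line 10, in look
    w=P[m];w=w[(w[:,2]>.055)&(w[:,2]<.1)];u,s,v=np.linalg.svd(w-w.mean(0),full_matrices=False);n=v[2]*np.sign(v[2]@TX);print('tilt deg',np.degrees(np.arcsin(n[2])),'yaw',np.degrees(np.arctan2(n@TY,n@TX)))
                                                                                                 ~^^^
IndexError: index 2 is out of bounds for axis 0 with size 0
```

```bash
python3 - <<'E'
from chk import chk
chk(-.056-.008,.0724,0,.050,6)
E
```

```text
{'clock': np.float64(27.9), 'joint_pos': array([-10.8994,  17.9661,  -8.2363,   0.0837, -63.6344,  18.6905]), 'tool_pos': array([ 0.5555, -0.3028,  0.1966]), 'orientation': array([-179.8695,   -0.1234,  -82.172 ]), 'force': array([ 0.5655,  0.7672, -1.4439]), 'opening': np.float64(0.0139), 'gripper_force': np.float64(29.987)}
bank x,y err,bottom z 0.0016 -0.0002 0.1352
wp0 step 0.014 0.001 jointratio 0.14 res 0.00 minz fe/wrist/tcp [0.481 0.481 0.111] q [-11  22 -14   0 -54  19] fe [ 0.59 -0.11  0.48] w [ 0.55 -0.3   0.48]
[0.8,0,0,1.4,0,0,0,0.8,0,0,1.4,0,0,0,0.8,0,0,1.4,-0.001,-0.001,0,0.8,0,0.1,1.4,0,0,0,0.8,0,0,1.5,-0.001,-0.001,0,0.8,-0.03,0.07,1.42,0,0,-0.001]
```

Emit:
move_arm(
  moves=[0.8,0,0,1.4,0,0,0,0.8,0,0,1.4,0,0,0,0.8,0,0,1.4,0,0,0,0.8,0,0.1,1.4,0,0,0,0.8,0,0,1.5,0,0,0,0.8,0,0.1,1.4,0,0,0,0.8,0,0,0,0,0,0],
)

```text
clock: 28.6
tool_pos: [0.5528, -0.3034, 0.1083]
orientation: [180.0, -0.0, -82.2]
force: [-0.5, 0.8, -3.6]
opening: 0.014
gripper_force: 30.0
```

Emit:
move_arm(
  moves=[0.8,0,0,0.4,0,0,0,0.8,0,0,0.4,0,0,0,0.8,0,0,0.4,0,0,0],
)

```text
clock: 28.9
tool_pos: [0.5547, -0.3033, 0.1004]
orientation: [-179.8, -0.1, -82.2]
force: [-0.1, 6.6, 5.1]
opening: 0.0139
gripper_force: 30.0
```

```bash
python3 - <<'E'
from chk import chk
chk(-.056-.008,.0724,0,.012,6)
E
```

```text
{'clock': np.float64(28.9), 'joint_pos': array([-10.9877,  22.8214, -14.8043,   0.0502, -52.1055,  18.7736]), 'tool_pos': array([ 0.5547, -0.3033,  0.1004]), 'orientation': array([-179.7582,   -0.1242,  -82.1836]), 'force': array([-0.1167,  6.5566,  5.0991]), 'opening': np.float64(0.0139), 'gripper_force': np.float64(30.0014)}
bank x,y err,bottom z 0.0007 -0.0006 0.039
wp0 step 0.004 0.001 jointratio 0.05 res 0.00 minz fe/wrist/tcp [0.443 0.443 0.073] q [-11  25 -16   0 -49  19] fe [ 0.59 -0.11  0.44] w [ 0.55 -0.3   0.44]
[0.8,0,0,0.4,-0.001,0,0,0.8,0,0,0.5,-0.001,0,0,0.8,0,0,0.4,-0.001,-0.001,0,0.8,0,0,0.5,0,0,0,0.8,0,0,0.4,-0.001,-0.001,0,0.8,-0.07,0.08,0.5,0,0,-0.001]
```

Emit:
move_arm(
  moves=[0.8,-0.1,0,0,0,0,0,0.8,-0.1,0,0,0,0,0,0.8,0,0,0.2,0,0,0],
)

```text
clock: 29.2
tool_pos: [0.5546, -0.3025, 0.0981]
orientation: [-179.8, -0.2, -82.2]
force: [2.3, 0.4, 2.8]
opening: 0.0138
gripper_force: 30.0
```

Emit:
move_arm(
  moves=[0.8,0,0,0.4,0,0,0,0.8,0,0,0.4,0,0,0],
)

```text
clock: 29.4
tool_pos: [0.5545, -0.3021, 0.0894]
orientation: [-179.8, -0.2, -82.2]
force: [4.7, 0.4, 3.7]
opening: 0.0138
gripper_force: 30.0
```

Emit:
move_arm(
  moves=[0.8,0,0,0.4,0,0,0,0.8,0,0,0.4,0,0,0,0.8,0,0,0.4,0,0,0],
)

```text
clock: 29.7
tool_pos: [0.5545, -0.3019, 0.077]
orientation: [-179.8, -0.1, -82.2]
force: [5.1, 0.5, 4.2]
opening: 0.0138
gripper_force: 30.0
```

Emit:
move_arm(
  moves=[0.8,0,0,0.3,0,0,0,0.8,0,0,0.2,0,0,0],
)

```text
clock: 29.9
tool_pos: [0.5546, -0.3019, 0.0719]
orientation: [-179.8, -0.1, -82.2]
force: [5.7, 0.4, 4.4]
opening: 0.0141
gripper_force: 30.0
```

Emit:
move_arm(
  moves=[0.8,0,0,0.2,0,0,0,0.8,0,0,0,0,0,0],
)

```text
clock: 30.1
tool_pos: [0.5546, -0.3019, 0.0701]
orientation: [-179.8, -0.1, -82.2]
force: [6.5, 0.4, 4.1]
opening: 0.014
gripper_force: 30.0
```

Emit:
move_arm(
  moves=[0.8,0,0,0.2,0,0,0,0.8,0,0,0,0,0,0],
)

```text
clock: 30.3
tool_pos: [0.5546, -0.302, 0.0687]
orientation: [-179.8, -0.2, -82.2]
force: [3.1, 1.3, 9.7]
opening: 0.0136
gripper_force: 30.0
```

Emit:
move_arm(
  moves=[0.8,0,0,0.2,0,0,0,0.8,0,0,0,0,0,0],
)

```text
clock: 30.5
tool_pos: [0.5546, -0.302, 0.0674]
orientation: [-179.8, -0.2, -82.2]
force: [2.9, 3.2, 13.9]
opening: 0.0136
gripper_force: 30.0
```

Emit:
move_arm(
  moves=[0.8,0,0,0.2,0,0,0,0.8,0,0,0,0,0,0],
)

```text
clock: 30.7
tool_pos: [0.5547, -0.3023, 0.067]
orientation: [-179.8, -0.2, -82.1]
force: [-0.9, 5.8, 25.5]
opening: 0.0141
gripper_force: 30.0
```

Emit:
move_arm(
  moves=[1.6,0,0,0,0,0,0,2.4,0,0,0,0,0,0,3.4,0,0,0,0,0,0,3.4,0,0,-0.5,0,0,0,3.4,0,0,-2,0,0,0,3.4,0,0,-3,0,0,0,3.4,0,0,-3,0,0,0,3.4,0,0,-2,0,0,0],
)

```text
clock: 31.5
tool_pos: [0.5531, -0.302, 0.1708]
orientation: [-179.9, -0.1, -82.2]
force: [1.0, 0.8, 0.0]
opening: 0.0338
gripper_force: 0.0
```

```bash
python3 - <<'E'
from bank import *
st();look('s7',-.14,.0);look('s8',0,.14)
im,d=snap('top');
c=[(tp(.056,0,.170,0)),(tp(-.056,0,.170,0))]
run([(*tp(-.056,0,.15,0),0,3),(*tp(-.056,0,.119+.008+.006+.011,0),0,2)])
i=cv2.imread('pics/s8.png');cv2.imwrite('pics/c8.png',cv2.resize(i[130:390,240:500],(600,600),interpolation=cv2.INTER_CUBIC))
E
```

```text
{'clock': np.float64(31.5), 'joint_pos': array([-10.861 ,  18.9152, -10.4606,   0.099 , -60.4794,  18.5903]), 'tool_pos': array([ 0.5531, -0.302 ,  0.1708]), 'orientation': array([-179.8902,   -0.1279,  -82.2222]), 'force': array([1.0277, 0.8346, 0.034 ]), 'opening': np.float64(0.0338), 'gripper_force': np.float64(0.0)}
blue x [-0.0042  0.0066  0.0107] y [-0.0808 -0.039  -0.0164] z [0.0485 0.0805 0.2877] 336
tilt deg 1.9137881318884113 yaw 3.457952834828767
green x [-0.0769  0.0014  0.0092] y [-0.0694 -0.0466 -0.0198] z [0.0445 0.1165 0.1232] 43
blue x [-0.0023  0.0072  0.0106] y [0.0343 0.0744 0.0987] z [0.0521 0.083  0.1199] 356
tilt deg 0.8532412156725628 yaw 2.524237437144743
green x [-0.0055  0.0037  0.0105] y [0.0424 0.0633 0.0815] z [0.1085 0.1189 0.1251] 50
wp0 step 0.011 0.001 jointratio 0.10 res 0.00 minz fe/wrist/tcp [0.509 0.509 0.139] q [-10  20 -13   0 -57  18] fe [ 0.59 -0.11  0.51] w [ 0.55 -0.29  0.51]
wp1 step 0.003 0.000 jointratio 0.03 res 0.00 minz fe/wrist/tcp [0.503 0.503 0.133] q [-10  21 -13   0 -56  18] fe [ 0.59 -0.11  0.5 ] w [ 0.55 -0.29  0.5 ]
[0,-0.2,0,1,-0.001,-0.001,-0.001,0,-0.3,0,1.1,-0.001,-0.001,0,0,-0.21,-0.02,1.02,-0.001,0,-0.001,0,0,0,0.3,0,0,0,0,0,0,0.3,0,0,0]
```

View pics/c8.png

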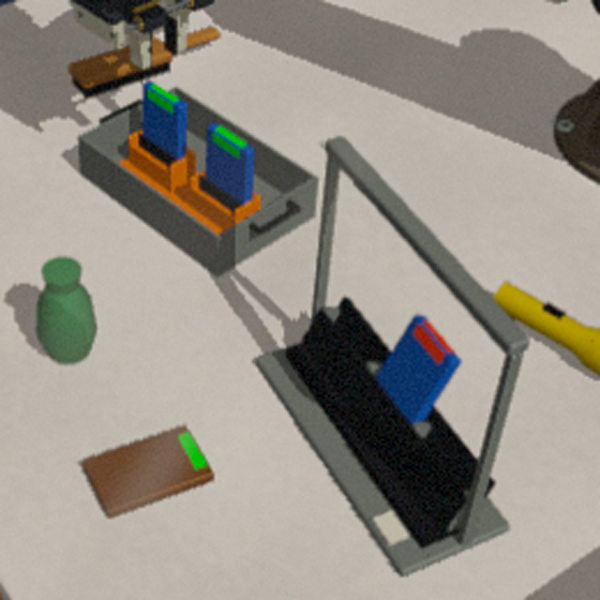

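Both banks stand in their pockets (crop 165,120 and 230,165), with red still docked (415,370). The first one looks about 2 mm higher, so I'll feel its top with closed fingertips and press it gently.

```bash
python3 - <<'E'
from path import *
run([(*tp(.058,0,.172,0),0,5),(*tp(.058,0,.148,0),0,3)])
E
```

```text
wp0 step 0.024 0.001 jointratio 0.26 res 0.00 minz fe/wrist/tcp [0.531 0.531 0.161] q [  1  14 -19   0 -57   7] fe [0.53 0.01 0.53] w [ 0.54 -0.18  0.53]
wp1 step 0.008 0.000 jointratio 0.08 res 0.00 minz fe/wrist/tcp [0.507 0.507 0.137] q [  1  15 -21   0 -54   7] fe [0.53 0.01 0.51] w [ 0.54 -0.18  0.51]
[0,-2.4,0,0.2,-0.001,0,0,0,-2.4,0,0.2,-0.001,-0.001,0,0,-2.4,0,0.2,0,0,-0.001,0,-2.5,0,0.1,-0.001,-0.001,0,0,-2.41,-0.02,0.2,0,0,-0.001,0,0,0,0.8,0,0,0,0,0,0,0.8,0,0,0,0,0,0.01,0.8,0,0,0]
```

Emit:
move_arm(
  moves=[0,-2.4,0,0.1,0,0,0,0,-2.4,0,0.1,0,0,0,0,-2.4,0,0.1,0,0,0,0,-2.5,0,0.1,0,0,0,0,-2.4,0,0.1,0,0,0,0,0,0,0.8,0,0,0,0,0,0,0.8,0,0,0,0,0,0,0.8,0,0,0],
)

```text
clock: 32.45
tool_pos: [0.5363, -0.1823, 0.1382]
orientation: [180.0, -0.1, -82.2]
force: [-0.3, -0.1, 0.4]
opening: 0.0004
gripper_force: 0.0
```

Emit:
move_arm(
  moves=[0,0,0,0.4,0,0,0,0,0,0,0.2,0,0,0,0,0,0,0,0,0,0],
)

```text
clock: 32.75
tool_pos: [0.5366, -0.1824, 0.1331]
orientation: [-180.0, -0.1, -82.3]
force: [-0.7, 0.4, 0.6]
opening: 0.0004
gripper_force: 0.0
```

Emit:
move_arm(
  moves=[0,0,0,0.2,0,0,0,0,0,0,0,0,0,0],
)

```text
clock: 32.95
tool_pos: [0.5369, -0.182, 0.1316]
orientation: [-179.9, -0.1, -82.2]
force: [-0.8, -0.4, 0.1]
opening: 0.0006
gripper_force: 0.0
```

Emit:
move_arm(
  moves=[0,0,0,0.2,0,0,0,0,0,0,0,0,0,0],
)

```text
clock: 33.15
tool_pos: [0.5368, -0.1819, 0.1295]
orientation: [-179.9, -0.1, -82.2]
force: [0.1, 0.7, -0.2]
opening: 0.0004
gripper_force: 0.0
```

Emit:
move_arm(
  moves=[0,0,0,0.2,0,0,0,0,0,0,0,0,0,0],
)

```text
clock: 33.35
tool_pos: [0.5372, -0.1821, 0.128]
orientation: [-179.9, -0.1, -82.2]
force: [-0.8, -0.8, 1.9]
opening: 0.0004
gripper_force: 1.2
```

Emit:
move_arm(
  moves=[0,0,0,0.2,0,0,0,0,0,0,0,0,0,0],
)

```text
clock: 33.55
tool_pos: [0.5375, -0.1824, 0.1265]
orientation: [-179.8, -0.2, -82.2]
force: [-1.1, -2.1, 5.6]
opening: 0.0001
gripper_force: 3.0
```

Contact at top height 0.120, so the bottom is on the pad. I'll press a little more to seat it firmly.

Emit:
move_arm(
  moves=[0,0,0,0.2,0,0,0,0,0,0,0,0,0,0],
)

```text
clock: 33.75
tool_pos: [0.5379, -0.1825, 0.1252]
orientation: [-179.8, -0.2, -82.2]
force: [-2.2, -0.5, 10.6]
opening: 0.0007
gripper_force: 5.2
```

Emit:
move_arm(
  moves=[0,0,0,0.2,0,0,0,0,0,0,0,0,0,0],
)

```text
clock: 33.95
tool_pos: [0.5389, -0.1826, 0.1243]
orientation: [-179.7, -0.2, -82.2]
force: [-1.8, -0.7, 17.5]
opening: 0.0002
gripper_force: 8.7
```

Emit:
move_arm(
  moves=[0,0,0,0.2,0,0,0,0,0,0,0,0,0,0],
)

```text
clock: 34.15
tool_pos: [0.5406, -0.1826, 0.1243]
orientation: [-179.4, -0.3, -82.1]
force: [-3.0, 2.1, 28.1]
opening: 0.0003
gripper_force: 13.7
```

Emit:
move_arm(
  moves=[0,0,0,-0.6,0,0,0,0,0,0,-1.5,0,0,0,0,0,0,-3,0,0,0,0,0,0,-4,0,0,0,0,0,0,-4,0,0,0,0,0,0,0,0,0,0,0,0,0,0,0,0,0],
)

```text
clock: 34.85
tool_pos: [0.5369, -0.1815, 0.2514]
orientation: [-179.8, -0.1, -82.2]
force: [0.1, 0.3, -2.5]
opening: 0.0003
gripper_force: 0.0
```

```bash
python3 - <<'E'
from bank import *
st();look('s9',-.14,.0);look('s10',0,.14)
E
```

```text
{'clock': np.float64(34.85), 'joint_pos': array([  1.1449,   9.6238, -11.9776,   0.0641, -68.1676,   6.6036]), 'tool_pos': array([ 0.5369, -0.1815,  0.2514]), 'orientation': array([-179.7774,   -0.0858,  -82.228 ]), 'force': array([ 0.0594,  0.2927, -2.4932]), 'opening': np.float64(0.0003), 'gripper_force': np.float64(0.0)}
blue x [-0.0032  0.0067  0.01  ] y [-0.0817 -0.0374 -0.016 ] z [0.0486 0.0812 0.1188] 322
tilt deg 1.8543417909012372 yaw 2.8166765129101607
green x [-0.0757  0.0048  0.0084] y [-0.0704 -0.0477 -0.0323] z [0.0433 0.1157 0.122 ] 30
blue x [-0.0037  0.0077  0.017 ] y [0.0342 0.0748 0.0982] z [0.0511 0.0838 0.4168] 362
tilt deg -0.15854208044535373 yaw 3.136752327688718
green x [-0.0045  0.0025  0.0106] y [0.0423 0.0613 0.0801] z [0.1077 0.1175 0.1218] 49
```

Both banks are at the same height and upright, so I'm handing in.

```bash
python3 -c "
from plant import ctrl
print(ctrl.close_job())"
```

```text
the job is handed in; nothing more can be done
None
```

Both green-lamp banks are pushed home upright, lamp end up, in their own orange pockets; the red-orange one stayed charging in its bay, the other objects were left alone, and I handed the job in at about 35 s (no verdict shown).

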